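Set out the model street by height

TASK

Set the four finished model houses on the four plots of the display board so that the row rises evenly towards the church: the lowest house next to the fountain, the tallest next to the church. Each stands squarely on the middle of its own plot with its door to the street. Set them down gently without dropping or tipping any, and leave the glue bottle where it is.

Things in the scene. Friction and masses are not known exactly. Their poses are not given: they have to be found in the camera images.
- house_red_mid (a point): Loose model house of stiff card, red roof, off-white walls, green door: the lowest. 51 mm high to the ridge; its flat front and back walls are 34 mm high and 50 mm apart (x), its gable sides 56 mm apart (y). This point is its centre, 25.5 mm above its underside. x points out of the front (door side), y along the ridge, z up. 70 g. At the start upright on the bench, front within 0.65 rad of world +x.
- house_yellow_mid (a point): Loose model house of stiff card, yellow roof, pale sage-grey walls: second lowest. 63 mm high to the ridge; its flat front and back walls are 46 mm high and 50 mm apart (x), its gable sides 56 mm apart (y). This point is its centre, 31.5 mm above its underside. x points out of the front (door side), y along the ridge, z up. 88 g. At the start upright on the bench, front within 0.65 rad of world +x.
- house_blue_mid (a point): Loose model house of stiff card, blue roof, tan walls: second tallest. 75 mm high to the ridge; its flat front and back walls are 58 mm high and 50 mm apart (x), its gable sides 56 mm apart (y). This point is its centre, 37.5 mm above its underside. x points out of the front (door side), y along the ridge, z up. 106 g. At the start upright on the bench, front within 0.65 rad of world +x.
- house_black_mid (a point): Loose model house of stiff card, black roof, pink walls, blue door: the tallest. 87 mm high to the ridge; its flat front and back walls are 70 mm high and 50 mm apart (x), its gable sides 56 mm apart (y). This point is its centre, 43.5 mm above its underside. x points out of the front (door side), y along the ridge, z up. 124 g. At the start upright on the bench, front within 0.65 rad of world +x.
- plot_a: One of four equal grey raised pads with a white outline, 70 (x) by 74 (y) mm, in a row about 92 mm apart on the fixed display board, between the church and a fountain; which letter is where changes. Origin: centre of its top face, 15 mm above the bench. x points to the street (dark strip along the board; a small brown doorstep marks that edge of the pad), y along the row.
- plot_b: One of four equal grey raised pads with a white outline, 70 (x) by 74 (y) mm, in a row about 92 mm apart on the fixed display board, between the church and a fountain; which letter is where changes. Origin: centre of its top face, 15 mm above the bench. x points to the street (dark strip along the board; a small brown doorstep marks that edge of the pad), y along the row.
- plot_c: One of four equal grey raised pads with a white outline, 70 (x) by 74 (y) mm, in a row about 92 mm apart on the fixed display board, between the church and a fountain; which letter is where changes. Origin: centre of its top face, 15 mm above the bench. x points to the street (dark strip along the board; a small brown doorstep marks that edge of the pad), y along the row.
- plot_d: One of four equal grey raised pads with a white outline, 70 (x) by 74 (y) mm, in a row about 92 mm apart on the fixed display board, between the church and a fountain; which letter is where changes. Origin: centre of its top face, 15 mm above the bench. x points to the street (dark strip along the board; a small brown doorstep marks that edge of the pad), y along the row.
- church: Fixed pinkish model church with two bell towers, 121 mm high, 72 by 78 mm, on the display board in line with the plots at one end of their row, about 100 mm from the nearest; at the other end is a round fountain, 60 mm wide, 45 mm high. Which end changes. Origin: centre of its foot, 12 mm above the bench; same axes as the plots.
- glue_mid (a point): White glue bottle with a blue band and an orange nozzle, 50 mm across and 131 mm high, standing loose on the bench to the robot's right of the board; a bystander. This point is its centre, half-way up.

How it is judged:
By the outcome, as a careful person would: the job done as asked, in the order asked, and still so for the second after the job is handed in, with the robot touching nothing.
It also fails if it takes over 112 s, if anything falls off the work surface, if the arm or the gripper's body presses on something with over 40 N, if the wrist force passes 120 N, or if a joint passes its speed limit or range.

ROBOT

A 6-joint arm with a two-finger parallel gripper is mounted at the origin on the work surface. World frame = base frame: x ahead of the robot, y to its left, z up, the work surface at z = 0. Lengths are in m, angles in rad, forces in N, time in s.
With the tool pointing down it reaches from about 0.25 to 0.775 m from the base axis. Payload 4 kg.
Tool frame: the origin (TCP) lies at the very end of the fingers, on their centre line; the grasp point (between the pads) lies 19 mm behind it; z points along the fingers, y is the line along which they close (so a half turn about z gives the same grasp; the last joint's range is limited). The gripper opens to 94 mm and grips with 3 to 60 N. Pads are 16 mm wide; open, the fingers measure 119 mm over their backs; the gripper's body (75 mm by 177 mm) begins 78 mm behind the grasp point.
Start: joints at [1.04, 0.087, 1.371, -0, 1.684, -0.103], TCP at [0.228, 0.5, 0.168] pointing down, gripper open.
Joint ranges: [-3.1, 3.1], [-0.76, 2.03], [0.27, 2.55], [-1.08, 4.22], [0.17, 2.65], [-2.57, 2.57]. Speed limits (rad/s): [2.79, 2.79, 3.14, 3.14, 3.14, 3.14].

INTERFACE

Orientations are given as [roll, pitch, yaw] about the fixed x, y, z axes, in that order (R = Rz(yaw) Ry(pitch) Rx(roll)).
In Python, from bench import robot, snapshot, finder gives the robot as it stands.
- The arm moves only by the tool drive_tool, never from a script. Its argument "deltas" is text: rows parted by semicolons, each of 7 numbers parted by spaces: the shift along the tool's x, y, z each as a share of 100 mm, from -1 to 1, then the turn, a rotation vector about the tool's x, y, z each as a share of 90 degrees, from -1 to 1, then the finger opening in mm, from 0 to 94. In form: tx ty tz rx ry rz gripper; .... A call has 1 to 5 rows; each row is the pose to reach, as a shift and turn from the pose commanded when the call began, along the tool's axes at that moment; what a row does not reach only later rows make up. A row lasts 1/10 s, in which the tool goes at most 50 mm and 8.59 degrees, less where a joint would pass 70% of its speed; a pose out of reach is approached as far as the arm can. A call with a number of a shift or a turn outside -1 to 1 is refused whole. A call with a gripper value outside its range is refused whole. The fingers move at their own pace and stop on an object; the grip force is fixed at half the most. Time passes only in rows, so rows that repeat a pose let the fingers close. It gives the time, the measured TCP pose, the force, the opening and the grip force at its end, in the units of the state.
- robot.get_obs(): the state, without advancing time (a new reading comes with each control period).
- snapshot(name): name is "scene" or "side" or "wrist"; returns a dict with "img" (480x640x3 uint8, red, green, blue), "fx", "fy", "cx", "cy" (pixels), "D" ([k1, k2, p1, p2, k3] as OpenCV has them; the pictures are not rectified), "T" (4x4, takes a point from camera to world coordinates); the wrist camera has in their place "hand_eye" (4x4, takes a point from camera to tool coordinates, whose origin is the TCP and whose axes are the flange's). Camera axes: x right, y up, looking along -z (the intrinsics and any distortion apply to the point x, -y, -z); pixel columns grow to the right and rows downward; lengths in m; the calibration is good to about 2 mm. A picture is of the moment at which its call begins: read the wrist's pose just before it. There is no depth.
- robot.close_job(): hands the job in; it is judged then, once.
Trained networks look in the newest picture that a camera, given by its name, has taken for a name from the list of things; names that differ only in an ending like _2 or _b are one class to them, and where a whole thing is asked for, a point or a joint stands for the part that bears it (a point fixed in the world has none). Each returns a list of dicts, best first, with "confidence" (0 to 1); they miss things now and then, are a little off and sometimes report something else, mostly with a low value. They report only what shows in the picture. A call takes as long as a camera call.
- finder.look_for(camera, thing): "xy" ([column, row] in pixels, amid what is visible of it).
- finder.masks_of(camera, thing): "region" (480x640 bool, what is visible of it) and "xy" ([column, row] in pixels, amid what is visible of it).
- finder.landmark_of(camera, thing): "xy" ([column, row] in pixels: a listed point, or the origin of a listed thing).
The state is a dict: "time": time; "joint_positions": joint angles; "qvel": joint speeds; "joint_torque": joint torques, N m; "tool_pos": TCP position; "ee_rot": TCP orientation; "wrist_force": force on the tool from outside, world axes, zero at the start; "wrist_torque": the same for the moment, N m; "width": finger opening in m; "finger_force": force on a finger pad.
Only numpy, scipy, OpenCV 4.12 (cv2) and the standard library are available. Lean on these libraries where they do the work, as an engineer would, in place of code of your own. Each camera call takes 0.05 s, during which the arm holds its last target. There are 200 camera calls.

## Working session

There is one attempt and no reset: what is moved stays moved. The work goes in short steps, Python scripts to look and compute and a tool call to move; the robot and the scene stay as the last step left them, time stands still between calls to the robot, and variables do not carry over. Pictures are saved under pics/ and viewed, at most 14 in all, crops included, and the job is handed in when it is done.

Besides the shell and the picture viewer there is one more tool, called after "Request:" by a JSON object that holds its "method" and its "body", one argument or row to a line. drive_tool: Moves the arm, as the interface text tells. Shift numbers are shares of 100 mm and turn numbers shares of 90 degrees, none past 1 either way. Its arguments: {"type":"object","properties":{"deltas":{"type":"string"}},"required":["deltas"]}

```bash
mkdir -p pics; ls; python3 - <<'E'
from bench import robot, snapshot, finder
import cv2, numpy as np
o=robot.get_obs(); print(o)
for c in ["scene","side"]:
    s=snapshot(c); cv2.imwrite(f"pics/{c}0.png",s["img"][:,:,::-1]); print(c,{k:v for k,v in s.items() if k!="img"})
    for t in ["house_red_mid","house_yellow_mid","house_blue_mid","house_black_mid","plot_a","church","glue_mid"]:
        print(t,[(np.round(d["xy"],1).tolist(),round(d["confidence"],2)) for d in finder.landmark_of(c,t)])
E
```

```text
pics
{'time': 0.0, 'joint_positions': array([ 1.03990002e+00,  8.79803141e-02,  1.37227499e+00, -3.96012278e-05,
        1.68360733e+00, -1.03105774e-01]), 'qvel': array([ 0.00089792,  0.00031968, -0.00034981, -0.0019206 , -0.00035108,
        0.0010384 ]), 'joint_torque': array([-1.98774255e-04, -3.40190935e+01, -3.02421892e+01,  7.17311958e-02,
        3.29877832e-02, -1.64940998e-04]), 'tool_pos': array([0.22786519, 0.49986545, 0.16717994]), 'ee_rot': array([-3.13933068e+00, -1.94483024e-04,  2.71379749e+00]), 'wrist_force': array([ 0.44345242, -0.69324775, -0.50031611]), 'wrist_torque': array([-0.02681734,  0.00933496,  0.0474311 ]), 'finger_force': 0.0, 'width': 0.09392937286123594}
scene {'fx': 576.3636869232614, 'fy': 576.3636869232614, 'cx': 322.8420959781231, 'cy': 240.6796093186384, 'D': array([-0.01905195,  0.        ,  0.        ,  0.        ,  0.        ]), 'T': array([[-0.74268077, -0.3742787 ,  0.55528437,  1.28140839],
       [ 0.66923196, -0.44398566,  0.59582323,  0.68161673],
       [ 0.02353435,  0.8141205 ,  0.58021888,  0.81006432],
       [ 0.        ,  0.     
[... 502 characters left out ...]
.57706574041245, 'D': array([-0.11487512,  0.        ,  0.        ,  0.        ,  0.        ]), 'T': array([[ 0.82096194,  0.452841  , -0.34778803,  0.06939013],
       [-0.57089071,  0.6400458 , -0.51422289, -0.83520917],
       [-0.01026094,  0.62070638,  0.78397596,  1.17292408],
       [ 0.        ,  0.        ,  0.        ,  1.        ]])}
house_red_mid [([277.3, 256.3], 0.6)]
house_yellow_mid [([325.8, 329.4], 0.66), ([225.2, 214.4], 0.5)]
house_blue_mid [([224.7, 214.0], 0.91)]
house_black_mid [([199.9, 169.4], 0.76)]
plot_a [([293.0, 199.1], 0.97), ([338.4, 244.6], 0.83), ([280.8, 178.4], 0.79), ([315.6, 221.3], 0.76)]
church [([259.3, 157.2], 0.88)]
glue_mid [([417.0, 336.1], 0.92)]
```

View pics/scene0.png

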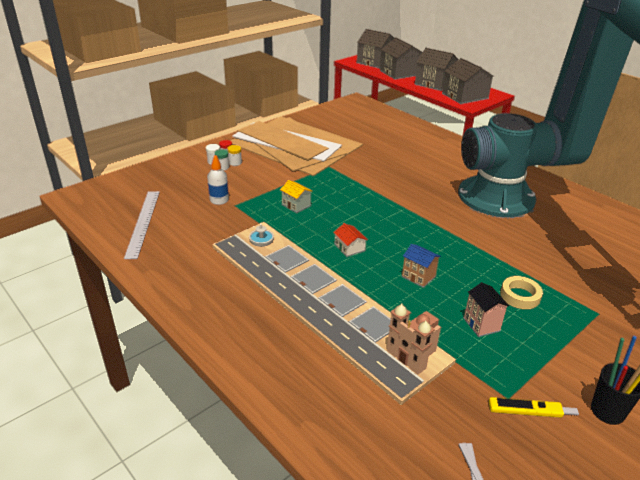

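View pics/side0.png

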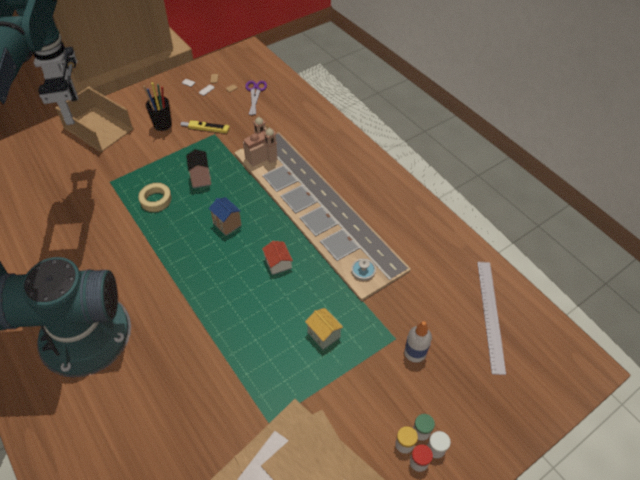

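```bash
cat > h.py <<'E'
from bench import robot, snapshot, finder
import cv2, numpy as np
from scipy.spatial.transform import Rotation as R
from scipy.optimize import least_squares
H=dict(red=.051,yellow=.063,blue=.075,black=.087)
def camT(s,o=None):
    if "T" in s: return s["T"]
    M=np.eye(4); M[:3,:3]=R.from_euler("xyz",o["ee_rot"]).as_matrix(); M[:3,3]=o["tool_pos"]
    return M@s["hand_eye"]
def K(s): return np.array([[s["fx"],0,s["cx"]],[0,s["fy"],s["cy"]],[0,0,1]])
def ray(s,T,px):
    u=cv2.undistortPoints(np.array([[px]],float),K(s),s["D"])[0,0]
    return T[:3,3],T[:3,:3]@np.array([u[0],-u[1],-1])
def onz(s,T,px,z):
    p,d=ray(s,T,px); return p+d*(z-p[2])/d[2]
def proj(s,T,P):
    c=(np.atleast_2d(P)-T[:3,3])@T[:3,:3]; c=c*[1,-1,-1]
    return cv2.projectPoints(c,np.zeros(3),np.zeros(3),K(s),s["D"])[0][:,0]
E
python3 - <<'E'
from h import *
for c in ["scene","side"]:
    s=snapshot(c);T=s["T"]
    for k,h in H.items():
        print(c,k,[(np.round(onz(s,T,d["xy"],h/2),4),round(d["confidence"],2)) for d in finder.landmark_of(c,f"house_{k}_mid")])
    for t,z in [("plot_a",.015),("church",.012),("glue_mid",.0655)]:
        print(c,t,[(np.round(onz(s,T,d["xy"],z),4),round(d["confidence"],2)) for d in finder.landmark_of(c,t)])
E
```

```text
scene red [(array([ 0.4752, -0.0842,  0.0255]), 0.61)]
scene yellow [(array([ 0.4545, -0.3146,  0.0315]), 0.74)]
scene blue [(array([0.4451, 0.0903, 0.0375]), 0.77)]
scene black [(array([0.4545, 0.2744, 0.0435]), 0.97), (array([ 0.6621, -0.1116,  0.0435]), 0.67), (array([0.4274, 0.089 , 0.0435]), 0.27)]
scene plot_a [(array([ 0.6225, -0.1489,  0.015 ]), 0.86), (array([0.6291, 0.052 , 0.015 ]), 0.79), (array([ 0.6267, -0.0512,  0.015 ]), 0.76), (array([0.6324, 0.1453, 0.015 ]), 0.72)]
scene church [(array([0.6366, 0.2417, 0.012 ]), 0.56)]
scene glue_mid [(array([ 0.5911, -0.4629,  0.0655]), 0.96), (array([0.6767, 0.272 , 0.0655]), 0.45)]
side red [(array([ 0.4817, -0.0873,  0.0255]), 0.96), (array([ 0.6229, -0.1477,  0.0255]), 0.32)]
side yellow [(array([ 0.459 , -0.3252,  0.0315]), 0.82), (array([ 0.4812, -0.0931,  0.0315]), 0.2)]
side blue [(array([0.4428, 0.0821, 0.0375]), 0.82)]
side black [(array([0.4559, 0.2618, 0.0435]), 0.93)]
side plot_a [(array([ 0.625, -0.049,  0.015]), 0.89), (array([0.6271, 0.0425, 0.015 ]), 0.83), (array([0.6351, 0.1285, 0.015 ]), 0.76), (array([ 0.6233, -0.1438,  0.015 ]), 0.73)]
side church [(array([0.6386, 0.2532, 0.012 ]), 0.8)]
side glue_mid [(array([ 0.5972, -0.4686,  0.0655]), 0.87)]
```

The scene shows the fountain at about (261,236) and the church at (413,340), at opposite ends of the row. The houses on the mat are yellow (296,195), red (350,240), blue (420,264) and black (485,309). So red goes at y≈-0.146, then yellow, blue, and black at y≈+0.137.

Request:
{"method": "drive_tool", "body": {
  "deltas": "0 0 -0.9 0 0 0.09; "
}}

```text
invalid input
```

Request:
{"method": "drive_tool", "body": {
  "deltas": "0 0 -0.4 0 0 0.095 94; 0 0 -0.8 0 0 0.19 94; 0 0 -0.9 0 0 0.285 94; 0 0 -0.9 0 0 0.38 94; 0 0 -0.9 0 0 0.47 94"
}}

```text
time: 2.1
tool_pos: [0.2284, 0.5008, 0.2594]
ee_rot: [3.14, -0.001, 1.97]
wrist_force: [0.6, -0.7, -0.4]
width: 0.0941
finger_force: 0.0
```

Request:
{"method": "drive_tool", "body": {
  "deltas": "0 0 0 0 0 0.095 94; 0 0 0 0 0 0.19 94; 0 0 0 0 0 0.258 94; 0 0 0 0 0 0.258 94"
}}

```text
time: 2.5
tool_pos: [0.2282, 0.5004, 0.2584]
ee_rot: [3.142, -0.0, 1.571]
wrist_force: [-0.5, -0.5, 0.6]
width: 0.0941
finger_force: 0.0
```

Request:
{"method": "drive_tool", "body": {
  "deltas": "-0.3 0.3 0 0 0 0 94; -0.6 0.5 0 0 0 0 94; -1 0.8 0 0 0 0 94; -1 0.9 0 0 0 0 94"
}}

```text
time: 2.9
tool_pos: [0.3204, 0.397, 0.2592]
ee_rot: [3.14, 0.001, 1.567]
wrist_force: [0.7, -0.4, -0.3]
width: 0.094
finger_force: 0.0
```

Request:
{"method": "drive_tool", "body": {
  "deltas": "-0.3 0.3 0 0 0 0 94; -0.6 0.5 0 0 0 0 94; -1 0.8 0 0 0 0 94; -1 0.8 0 0 0 0 94; -1 0.8 0 0 0 0 94"
}}

```text
time: 3.4
tool_pos: [0.3985, 0.3002, 0.2583]
ee_rot: [-3.141, -0.001, 1.57]
wrist_force: [0.6, 1.5, 0.6]
width: 0.0939
finger_force: 0.0
```

```bash
python3 - <<'E'
from h import *
o=robot.get_obs(); s=snapshot("wrist"); T=camT(s,o); cv2.imwrite("pics/w1.png",s["img"][:,:,::-1])
print(np.round(s["hand_eye"],3),s["fx"],s["D"],np.round(T[:3,3],3))
for k,h in H.items():
    print(k,[(d["xy"],np.round(onz(s,T,d["xy"],h/2),4),round(d["confidence"],2)) for d in finder.landmark_of("wrist",f"house_{k}_mid")])
print([(d["xy"],np.round(onz(s,T,d["xy"],.015),4),round(d["confidence"],2)) for d in finder.landmark_of("wrist","plot_a")])
E
```

```text
[[ 0.     0.958  0.288  0.085]
 [ 1.    -0.     0.001 -0.001]
 [ 0.001  0.288 -0.958 -0.215]
 [ 0.     0.     0.     1.   ]] 352.4874247440656 [0.01014552 0.         0.         0.         0.        ] [0.398 0.385 0.473]
red [([369.8, 446.4], array([ 0.479 , -0.0921,  0.0255]), 0.91)]
yellow []
blue [([367.4, 446.9], array([ 0.4732, -0.0803,  0.0375]), 0.68)]
black [([362.4, 229.2], array([0.4526, 0.2716, 0.0435]), 0.58)]
[([459.5, 460.8], array([ 0.6305, -0.1325,  0.015 ]), 0.89), ([468.3, 418.0], array([ 0.6349, -0.0459,  0.015 ]), 0.78), ([481.4, 311.9], array([0.6315, 0.141 , 0.015 ]), 0.62)]
```

View pics/w1.png

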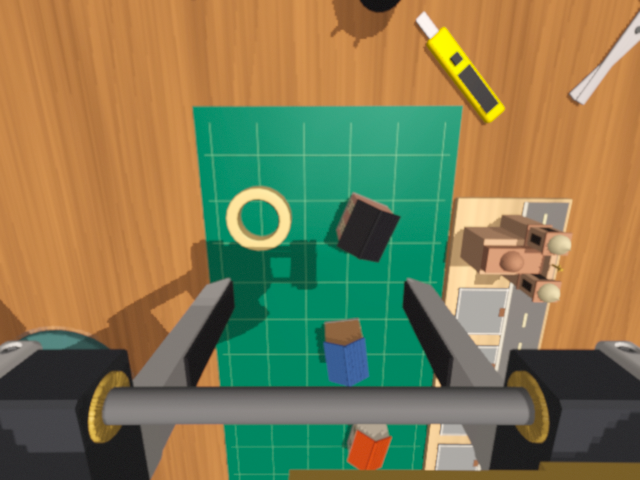

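The wrist view shows the black roof at (368,230), clear of the fingers. Blue is at (346,358), red at (370,447), and the church at (520,255). Next I'll fit house and pad models to the network masks.

```bash
cat >> h.py <<'E'
from scipy.optimize import differential_evolution
def house(k,x,y,th,z0=0):
    h=H[k];e=h-.017
    V=np.array([[a*.025,b*.028,z] for a in(-1,1) for b in(-1,1) for z in(0,e)]+[[0,b*.028,h] for b in(-1,1)])
    return V@R.from_euler("z",th).as_matrix().T+[x,y,z0]
def pad(k,x,y,th,z0=.015):
    V=np.array([[a*.035,b*.037,0] for a in(-1,1) for b in(-1,1)])
    return V@R.from_euler("z",th).as_matrix().T+[x,y,z0]
def iou(s,T,V,m):
    im=np.zeros(m.shape,np.uint8)
    hull=cv2.convexHull(proj(s,T,V).astype(np.float32))
    cv2.fillConvexPoly(im,np.round(hull*16).astype(np.int32),1,cv2.LINE_8,4)
    i=(im>0); return (i&m).sum()/(i|m).sum()
def fit(views,fn,k,x,y,th=0,dth=.7,d=.025,**kw):
    f=lambda p:-sum(iou(s,T,fn(k,*p,**kw),m) for s,T,m in views)/len(views)
    r=differential_evolution(f,[(x-d,x+d),(y-d,y+d),(th-dth,th+dth)],seed=1,popsize=12,maxiter=40,tol=1e-5)
    return np.round(r.x,4),round(-r.fun,3)
def masks(s,T,c,name,z,near,r=.04):
    out=[]
    for m in finder.masks_of(c,name):
        p=onz(s,T,m["xy"],z)
        if np.hypot(*(p[:2]-near))<r: out.append(m["region"]);break
    return out
E
python3 - <<'E'
from h import *
G=dict(red=(.479,-.088),yellow=(.457,-.32),blue=(.443,.086),black=(.454,.268))
P=[(.623,-.146),(.626,-.05),(.629,.045),(.634,.137)]
vs={k:[] for k in G}; vp=[[] for _ in P]
for c in ["scene","side","wrist"]:
    o=robot.get_obs(); s=snapshot(c);T=camT(s,o)
    for k in G:
        if c=="wrist" and k!="black": continue
        vs[k]+=[(s,T,m) for m in masks(s,T,c,f"house_{k}_mid",H[k]/2,G[k])]
    if c!="wrist":
        for i,p in enumerate(P): vp[i]+=[(s,T,m) for m in masks(s,T,c,"plot_a",.015,p)]
for k in G:
    print(k,[fit([v],house,k,*G[k]) for v in vs[k]],"joint",fit(vs[k],house,k,*G[k]))
for i,p in enumerate(P): print(i,[fit([v],pad,0,*p,dth=.2) for v in vp[i]],"joint",fit(vp[i],pad,0,*p,dth=.2))
E
```

```text
red [(array([ 0.474 , -0.0912, -0.2954]), np.float64(0.953)), (array([ 0.4802, -0.089 , -0.2474]), np.float64(0.958))] joint (array([ 0.4784, -0.0889, -0.2459]), np.float64(0.912))
yellow [(array([ 0.4519, -0.3204,  0.0681]), np.float64(0.954)), (array([ 0.4557, -0.3173,  0.0847]), np.float64(0.962))] joint (array([ 0.4545, -0.3181,  0.0348]), np.float64(0.934))
blue [(array([0.4327, 0.0877, 0.1578]), np.float64(0.973)), (array([0.4377, 0.0935, 0.075 ]), np.float64(0.963))] joint (array([0.4367, 0.0899, 0.0919]), np.float64(0.924))
black [(array([ 0.4544,  0.2739, -0.4272]), np.float64(0.949)), (array([ 0.4586,  0.2759, -0.3546]), np.float64(0.962)), (array([ 0.4569,  0.2746, -0.3808]), np.float64(0.946))] joint (array([ 0.4567,  0.2737, -0.3279]), np.float64(0.933))
0 [(array([ 0.63  , -0.1385,  0.0324]), np.float64(0.957)), (array([ 0.6305, -0.1414, -0.004 ]), np.float64(0.989))] joint (array([ 0.6302, -0.1412,  0.0038]), np.float64(0.956))
1 [(array([ 0.6304, -0.0454, -0.0165]), np.float64(0.966)), (array([ 0.6304, -0.049 , -0.0115]), np.float64(0.959))] joint (array([ 0.6306, -0.0462, -0.047 ]), np.float64(0.933))
2 [(array([ 0.6326,  0.0425, -0.0076]), np.float64(0.966))] joint (array([ 0.6326,  0.0425, -0.0076]), np.float64(0.966))
3 [(array([ 0.6327,  0.1396, -0.0095]), np.float64(0.889)), (array([0.6311, 0.1369, 0.006 ]), np.float64(0.948))] joint (array([ 0.6323,  0.1383, -0.0221]), np.float64(0.91))
```

Request:
{"method": "drive_tool", "body": {
  "deltas": "-0.1 0.3 0 0 0 0.09 94; -0.255 0.59 0 0 0 0.18 94; -0.255 0.59 0 0 0 0.235 94; -0.255 0.59 0 0 0 0.235 94"
}}

```text
time: 5.1
tool_pos: [0.4576, 0.2743, 0.2579]
ee_rot: [-3.141, 0.001, 1.2]
wrist_force: [-0.8, -1.1, 0.6]
width: 0.094
finger_force: 0.0
```

Request:
{"method": "drive_tool", "body": {
  "deltas": "0 0 0.4 0 0 0 94; 0 0 0.8 0 0 0 94; 0 0 0.9 0 0 0 94; 0 0 0.9 0 0 0 94"
}}

```text
time: 5.5
tool_pos: [0.4556, 0.2746, 0.1668]
ee_rot: [-3.139, 0.003, 1.203]
wrist_force: [-0.6, 0.1, -0.1]
width: 0.0943
finger_force: 0.0
```

```bash
python3 - <<'E'
from h import *
o=robot.get_obs(); s=snapshot("wrist"); T=camT(s,o); cv2.imwrite("pics/w2.png",s["img"][:,:,::-1])
print(o["tool_pos"],o["ee_rot"])
vs=[(s,T,m) for m in masks(s,T,"wrist","house_black_mid",.043,(.457,.2745))]
print(fit(vs,house,"black",.457,.2745))
E
```

```text
[0.45560614 0.27456952 0.16675737] [-3.13871218e+00  2.80872730e-03  1.20281268e+00]Traceback (most recent call last):
  File "<stdin>", line 5, in <module>
  File "h.py", line 34, in fit
    r=differential_evolution(f,[(x-d,x+d),(y-d,y+d),(th-dth,th+dth)],seed=1,popsize=12,maxiter=40,tol=1e-5)
    return fun(*args, **kwargs)
    ret = solver.solve()
    self._calculate_population_energies(
    ~~~~~~~~~~~~~~~~~~~~~~~~~~~~~~~~~~~^
        self.population[self.feasible]))
        ^^^^^^^^^^^^^^^^^^^^^^^^^^^^^^^
    calc_energies = list(
        self._mapwrapper(self.func, parameters_pop[0:S])
    )
    return self.f(x, *self.args)
           ~~~~~~^^^^^^^^^^^^^^^
  File "h.py", line 33, in <lambda>
    f=lambda p:-sum(iou(s,T,fn(k,*p,**kw),m) for s,T,m in views)/len(views)
               ~~~~~~~~~~~~~~~~~~~~~~~~~~~~~~~~~~~~~~~~~~~~~~~~~^~~~~~~~~~~
ZeroDivisionError: division by zero
```

View pics/w2.png

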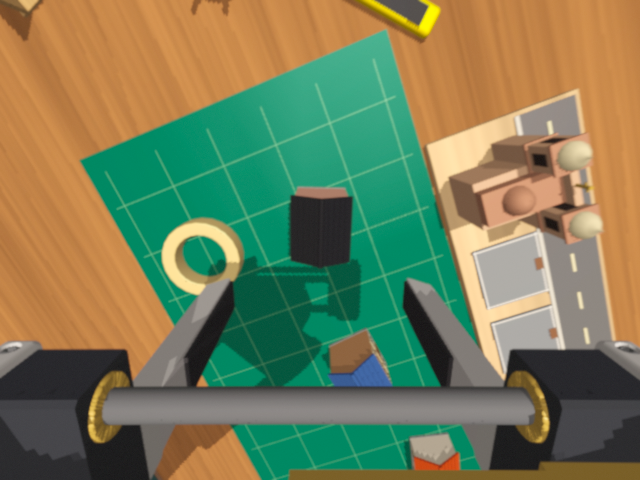

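The black house sits at (321,228), centred and square between the fingers, so I'm descending.

Request:
{"method": "drive_tool", "body": {
  "deltas": "0 0 0.4 0 0 0 94; 0 0 0.8 0 0 0 94; 0 0 1 0 0 0 94; 0 0 1 0 0 0 94"
}}

```text
time: 6.0
tool_pos: [0.4562, 0.2745, 0.0673]
ee_rot: [-3.139, 0.002, 1.202]
wrist_force: [-0.2, 0.0, 0.1]
width: 0.0939
finger_force: 0.0
```

Request:
{"method": "drive_tool", "body": {
  "deltas": "0 0 0.2 0 0 0 94; 0 0 0.4 0 0 0 94; 0 0 0.42 0 0 0 94; 0 0 0.42 0 0 0 94"
}}

```text
time: 6.4
tool_pos: [0.4586, 0.2756, 0.0288]
ee_rot: [3.139, -0.003, 1.201]
wrist_force: [-0.1, 0.2, 0.0]
width: 0.094
finger_force: 0.0
```

Request:
{"method": "drive_tool", "body": {
  "deltas": "0 0 0 0 0 0 60; 0 0 0 0 0 0 50; 0 0 0 0 0 0 40; 0 0 0 0 0 0 40; 0 0 0 0 0 0 40"
}}

```text
time: 6.9
tool_pos: [0.4572, 0.2749, 0.0266]
ee_rot: [3.141, -0.0, 1.201]
wrist_force: [0.3, -0.7, 0.0]
width: 0.0573
finger_force: 0.0
```

Request:
{"method": "drive_tool", "body": {
  "deltas": "0 0 0 0 0 0 40; 0 0 0 0 0 0 40; 0 0 0 0 0 0 40"
}}

```text
time: 7.2
tool_pos: [0.4571, 0.2748, 0.0264]
ee_rot: [3.142, -0.0, 1.201]
wrist_force: [1.0, -0.7, 0.8]
width: 0.0496
finger_force: 29.9
```

Request:
{"method": "drive_tool", "body": {
  "deltas": "0 0 -0.2 0 0 0 40; 0 0 -0.5 0 0 0 40; 0 0 -0.8 0 0 0 40; 0 0 -1 0 0 0 40; 0 0 -1 0 0 0 40"
}}

```text
time: 7.7
tool_pos: [0.459, 0.2758, 0.1298]
ee_rot: [3.137, -0.005, 1.201]
wrist_force: [0.2, 0.3, -1.5]
width: 0.0491
finger_force: 29.9
```

Request:
{"method": "drive_tool", "body": {
  "deltas": "0 0 0 0 0 -0.08 40; 0 0 0 0 0 -0.16 40; 0 0 0 0 0 -0.23 40; 0 0 0 0 0 -0.23 40"
}}

```text
time: 8.1
tool_pos: [0.456, 0.2743, 0.1241]
ee_rot: [-3.138, 0.002, 1.562]
wrist_force: [0.0, -0.2, -1.6]
width: 0.0494
finger_force: 29.9
```

Request:
{"method": "drive_tool", "body": {
  "deltas": "-0.3 0 0 0 0 0 40; -0.6 0 0 0 0 0 40; -0.9 0 0 0 0 0 40; -1 0 0 0 0 0 40"
}}

```text
time: 8.5
tool_pos: [0.4555, 0.1726, 0.1251]
ee_rot: [-3.14, 0.001, 1.558]
wrist_force: [0.2, 0.4, -2.0]
width: 0.0492
finger_force: 29.9
```

Request:
{"method": "drive_tool", "body": {
  "deltas": "-0.2 0.3 0 0 0 0 40; -0.38 0.6 0 0 0 0 40; -0.38 0.9 0 0 0 0 40; -0.38 1 0 0 0 0 40"
}}

```text
time: 8.9
tool_pos: [0.5576, 0.1357, 0.1249]
ee_rot: [-3.141, -0.0, 1.559]
wrist_force: [-0.1, -0.5, -1.2]
width: 0.0496
finger_force: 29.9
```

Request:
{"method": "drive_tool", "body": {
  "deltas": "0 0.3 0 0 0 0 40; 0 0.6 0 0 0 0 40; 0 0.75 0 0 0 0 40; 0 0.75 0 0 0 0 40"
}}

```text
time: 9.3
tool_pos: [0.6313, 0.136, 0.1245]
ee_rot: [-3.139, -0.0, 1.562]
wrist_force: [0.0, 0.4, -2.2]
width: 0.0496
finger_force: 29.9
```

```bash
python3 - <<'E'
from h import *
o=robot.get_obs(); s=snapshot("wrist"); T=camT(s,o); cv2.imwrite("pics/w3.png",s["img"][:,:,::-1])
print(o["tool_pos"],o["ee_rot"],o["width"],o["finger_force"])
s=snapshot("side"); T=s["T"]
for m in finder.masks_of("side","house_black_mid")[:1]:
    print(fit([(s,T,m["region"])],house,"black",.632,.138,z0=o["tool_pos"][2]-.0264))
E
```

```text
[0.63132918 0.13598968 0.12454248] [-3.13919041e+00 -2.08104141e-04  1.56168293e+00] 0.04956683646112646 29.945324677973986
(array([ 0.6318,  0.136 , -0.1005]), np.float64(0.856))
```

View pics/w3.png

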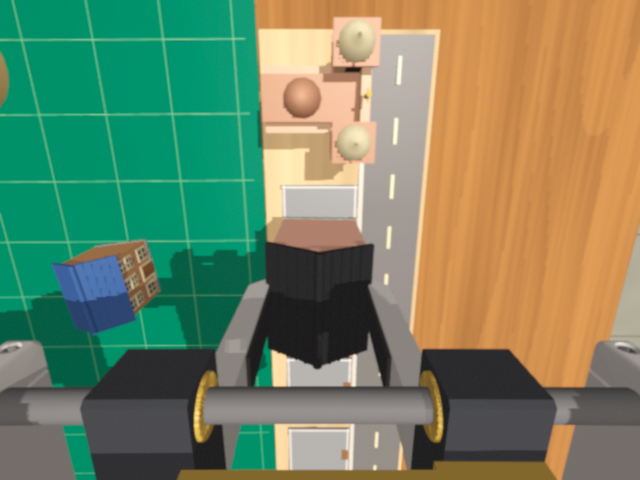

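The held black house is at (320,290). The far corners of its plot show at (284,186) and (357,185), and the foot of its gable is near row 220. I'll measure both precisely.

```bash
python3 - <<'E'
from h import *
o=robot.get_obs(); s=snapshot("wrist"); T=camT(s,o)
print(o["tool_pos"])
for p in [(284,186),(357,185)]: print("pad",onz(s,T,p,.015))
for p in [(280,221),(360,221)]: print("gablefoot",onz(s,T,p,o["tool_pos"][2]-.0264))
for x in (.63,.634): print(proj(s,T,house("black",x,.137,-.007,o["tool_pos"][2]-.0264)).round(0).tolist())
im=s["img"][150:350,230:410,::-1]; cv2.imwrite("pics/w3c.png",cv2.resize(im,None,fx=3,fy=3,interpolation=cv2.INTER_CUBIC))
for m in finder.masks_of("wrist","plot_a"): print(m["xy"],m["confidence"],onz(s,T,m["xy"],.015), m["region"].sum())
E
```

```text
[0.62968749 0.13603004 0.12585445]
pad [0.596877   0.17610218 0.015     ]
pad [0.66407774 0.17651662 0.015     ]
gablefoot [0.6016654  0.16315967 0.09945445]
gablefoot [0.65783947 0.16275706 0.09945445]
[[287.0, 291.0], [276.0, 345.0], [285.0, 218.0], [272.0, 249.0], [354.0, 291.0], [366.0, 345.0], [356.0, 218.0], [370.0, 249.0], [321.0, 364.0], [321.0, 260.0]]
[[292.0, 291.0], [283.0, 345.0], [291.0, 218.0], [280.0, 249.0], [359.0, 291.0], [373.0, 345.0], [362.0, 218.0], [378.0, 249.0], [329.0, 364.0], [330.0, 260.0]]
[324.3, 371.0] 0.93 [ 0.63343645 -0.02401913  0.015     ] 1463
[324.1, 202.0] 0.81 [0.63377156 0.16094747 0.015     ] 2472
[319.4, 443.9] 0.73 [ 0.62745603 -0.12303513  0.015     ] 2622
```

View pics/w3c.png

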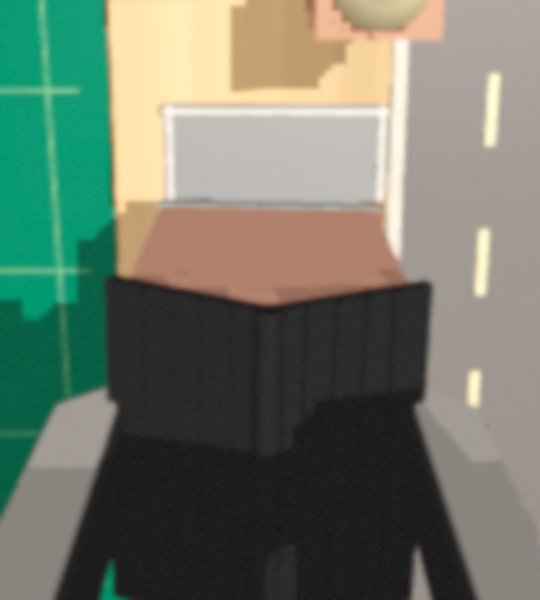

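Request:
{"method": "drive_tool", "body": {
  "deltas": "0.02 0.01 0.2 0 0 0 40; 0.02 0.01 0.4 0 0 0 40; 0.02 0.01 0.6 0 0 0 40; 0.02 0.01 0.72 0 0 0 40; 0.02 0.01 0.78 0 0 0 40"
}}

```text
time: 10.05
tool_pos: [0.6306, 0.1374, 0.0471]
ee_rot: [-3.139, 0.0, 1.563]
wrist_force: [-0.3, 0.1, -1.4]
width: 0.0496
finger_force: 29.9
```

Request:
{"method": "drive_tool", "body": {
  "deltas": "0 0 0.02 0 0 0 40; 0 0 0.04 0 0 0 40; 0 0 0.05 0 0 0 40; 0 0 0.06 0 0 0 40; 0 0 0.06 0 0 0 40"
}}

```text
time: 10.55
tool_pos: [0.6322, 0.1374, 0.0428]
ee_rot: [3.141, -0.0, 1.562]
wrist_force: [-0.4, -0.5, -1.7]
width: 0.0495
finger_force: 29.9
```

Request:
{"method": "drive_tool", "body": {
  "deltas": "0 0 0.005 0 0 0 40; 0 0 0.01 0 0 0 40; 0 0 0.01 0 0 0 40"
}}

```text
time: 10.85
tool_pos: [0.632, 0.1374, 0.0415]
ee_rot: [3.141, -0.0, 1.562]
wrist_force: [-0.4, -0.4, -1.9]
width: 0.0493
finger_force: 29.9
```

Request:
{"method": "drive_tool", "body": {
  "deltas": "0 0 0.005 0 0 0 40; 0 0 0.005 0 0 0 40; 0 0 0.005 0 0 0 40"
}}

```text
time: 11.15
tool_pos: [0.6321, 0.1374, 0.0414]
ee_rot: [3.141, -0.0, 1.562]
wrist_force: [-0.2, -0.2, 2.0]
width: 0.0495
finger_force: 29.9
```

Request:
{"method": "drive_tool", "body": {
  "deltas": "0 0 0 0 0 0 60; 0 0 0 0 0 0 70; 0 0 0 0 0 0 94; 0 0 0 0 0 0 94; 0 0 0 0 0 0 94"
}}

```text
time: 11.65
tool_pos: [0.6319, 0.1374, 0.0408]
ee_rot: [3.142, -0.0, 1.562]
wrist_force: [0.4, -0.0, -0.1]
width: 0.0861
finger_force: 0.0
```

Request:
{"method": "drive_tool", "body": {
  "deltas": "0 0 -0.2 0 0 0 94; 0 0 -0.5 0 0 0 94; 0 0 -0.9 0 0 0 94; 0 0 -1 0 0 0 94"
}}

```text
time: 12.05
tool_pos: [0.6346, 0.1378, 0.1469]
ee_rot: [3.132, -0.001, 1.562]
wrist_force: [0.1, -0.9, 0.9]
width: 0.0941
finger_force: 0.0
```

Request:
{"method": "drive_tool", "body": {
  "deltas": "0 0 -0.4 0 0 0 94; 0 0 -0.8 0 0 0 94; 0 0 -1 0 0 0 94; 0 0 -1 0 0 0 94"
}}

```text
time: 12.45
tool_pos: [0.6335, 0.1376, 0.2448]
ee_rot: [3.134, -0.001, 1.562]
wrist_force: [-0.6, 0.2, -0.0]
width: 0.094
finger_force: 0.0
```

```bash
cat >> h.py <<'E'
def check(k,cams=("wrist","scene","side"),x=.632,y=0,z0=.015):
    vs=[]
    for c in cams:
        o=robot.get_obs(); s=snapshot(c); T=camT(s,o)
        ms=masks(s,T,c,f"house_{k}_mid",z0+H[k]/2,(x,y))
        if c=="wrist": cv2.imwrite(f"pics/chk_{k}.png",s["img"][:,:,::-1])
        for m in ms:
            vs.append((s,T,m)); print(k,c,fit(vs[-1:],house,k,x,y,dth=.7 if z0==0 else .3,z0=z0))
    if len(vs)>1: print(k,"joint",fit(vs,house,k,x,y,dth=.7 if z0==0 else .3,z0=z0))
def pads(c,Ps):
    o=robot.get_obs(); s=snapshot(c); T=camT(s,o)
    for p in Ps:
        for m in masks(s,T,c,"plot_a",.015,p): print("pad",c,fit([(s,T,m)],pad,0,*p,dth=.2))
E
python3 - <<'E'
from h import *
print(robot.get_obs()["tool_pos"])
check("black",y=.138); pads("wrist",[(.632,.044),(.631,-.048)])
E
```

```text
[0.6335485  0.13756638 0.24483017]
black wrist (array([0.6315, 0.1366, 0.0078]), np.float64(0.895))
black scene (array([ 0.6289,  0.1351, -0.0153]), np.float64(0.924))
black side (array([ 0.6343,  0.1391, -0.0991]), np.float64(0.975))
black joint (array([0.6325, 0.1382, 0.0102]), np.float64(0.908))
pad wrist (array([ 0.6307,  0.0471, -0.0063]), np.float64(0.95))
pad wrist (array([ 0.6289, -0.0443,  0.0095]), np.float64(0.975))
```

View pics/chk_black.png

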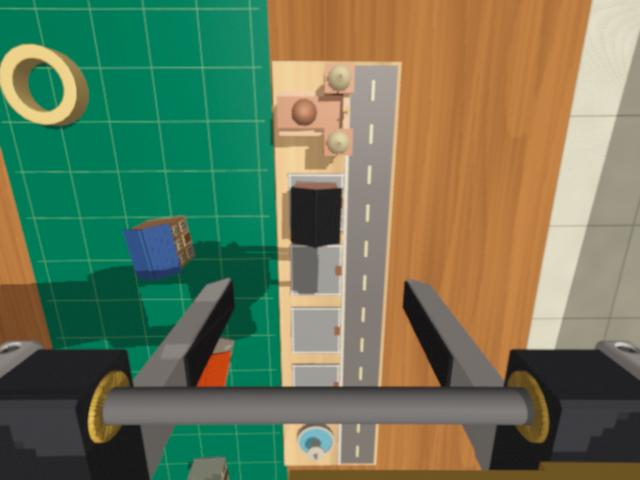

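The black house stands inside its pad outline at (316,214), between the church and the empty pads at rows 270, 330 and 380. Next is blue.

Request:
{"method": "drive_tool", "body": {
  "deltas": "-0.1 -0.3 0 0 0 0 94; -0.2 -0.7 0 0 0 0 94; -0.25 -1 0 0 0 0 94; -0.25 -1 0 0 0 0 94"
}}

```text
time: 13.3
tool_pos: [0.5288, 0.1129, 0.2417]
ee_rot: [3.142, -0.0, 1.562]
wrist_force: [-0.2, -0.1, 0.1]
width: 0.0938
finger_force: 0.0
```

Request:
{"method": "drive_tool", "body": {
  "deltas": "-0.1 -0.3 0 0 0 0 94; -0.2 -0.6 0 0 0 0 94; -0.24 -0.95 0 0 0 0 94; -0.24 -0.95 0 0 0 0 94; -0.24 -0.95 0 0 0 0 94"
}}

```text
time: 13.8
tool_pos: [0.4371, 0.0901, 0.2413]
ee_rot: [3.14, -0.0, 1.562]
wrist_force: [-0.1, -0.0, 0.6]
width: 0.094
finger_force: 0.0
```

```bash
python3 - <<'E'
from h import *
o=robot.get_obs();print(o["tool_pos"],o["ee_rot"])
check("blue",x=.437,y=.09,z0=0)
E
```

```text
[0.43711882 0.09006488 0.24128871] [ 3.13961094e+00 -2.55083016e-04  1.56237834e+00]
blue wrist (array([0.4358, 0.0901, 0.0969]), np.float64(0.897))
blue scene (array([0.4332, 0.0876, 0.1585]), np.float64(0.965))
blue side (array([0.4379, 0.092 , 0.0994]), np.float64(0.965))
blue joint (array([0.4371, 0.0896, 0.0952]), np.float64(0.916))
```

View pics/chk_blue.png

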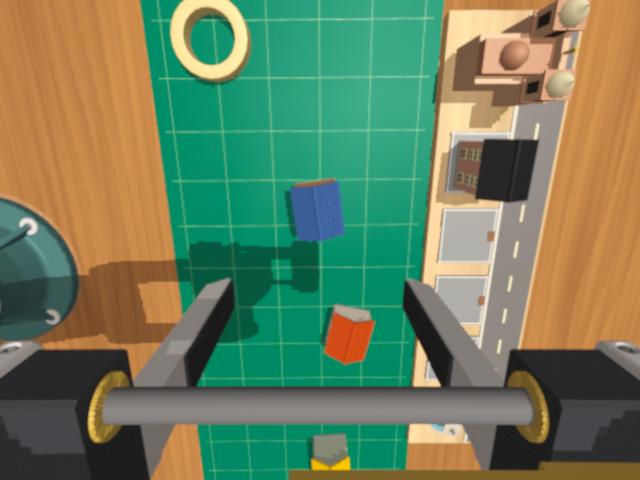

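Blue is at (318,210), turned slightly counter-clockwise. I'm grasping it.

Request:
{"method": "drive_tool", "body": {
  "deltas": "0 0 0.4 0 0 -0.05 94; 0 0 0.8 0 0 -0.09 94; 0 0 1 0 0 -0.09 94; 0 0 1 0 0 -0.09 94"
}}

```text
time: 14.5
tool_pos: [0.4342, 0.0898, 0.1368]
ee_rot: [-3.133, -0.001, 1.704]
wrist_force: [-0.4, -0.0, -0.5]
width: 0.0939
finger_force: 0.0
```

Request:
{"method": "drive_tool", "body": {
  "deltas": "0 0 0.4 0 0 0 94; 0 0 0.8 0 0 0 94; 0 0 1 0 0 0 94; 0 0 1 0 0 0 94"
}}

```text
time: 14.9
tool_pos: [0.435, 0.0899, 0.0389]
ee_rot: [-3.136, -0.0, 1.704]
wrist_force: [-0.5, 0.2, 0.1]
width: 0.0939
finger_force: 0.0
```

Request:
{"method": "drive_tool", "body": {
  "deltas": "0 0 0.15 0 0 0 94; 0 0 0.22 0 0 0 94; 0 0 0.22 0 0 0 94; 0 0 0.22 0 0 0 60; 0 0 0.22 0 0 0 40"
}}

```text
time: 15.4
tool_pos: [0.4376, 0.0901, 0.0202]
ee_rot: [3.139, 0.0, 1.704]
wrist_force: [0.5, -0.0, -0.1]
width: 0.0817
finger_force: 0.0
```

Request:
{"method": "drive_tool", "body": {
  "deltas": "0 0 0 0 0 0 40; 0 0 0 0 0 0 40; 0 0 0 0 0 0 40; 0 0 0 0 0 0 40; 0 0 0 0 0 0 40"
}}

```text
time: 15.9
tool_pos: [0.4366, 0.09, 0.0189]
ee_rot: [3.141, -0.0, 1.704]
wrist_force: [-0.3, -0.2, 0.5]
width: 0.049
finger_force: 30.0
```

Request:
{"method": "drive_tool", "body": {
  "deltas": "0 0 -0.2 0 0 0 40; 0 0 -0.5 0 0 0 40; 0 0 -0.8 0 0 0 40; 0 0 -1 0 0 0 40; 0 0 -1 0 0 0 40"
}}

```text
time: 16.4
tool_pos: [0.4387, 0.0902, 0.122]
ee_rot: [3.135, 0.0, 1.704]
wrist_force: [0.9, 0.6, -1.2]
width: 0.0488
finger_force: 30.0
```

Request:
{"method": "drive_tool", "body": {
  "deltas": "0 0 0 0 0 0.05 40; 0 0 0 0 0 0.09 40; 0 0 0 0 0 0.09 40"
}}

```text
time: 16.7
tool_pos: [0.4354, 0.0899, 0.1169]
ee_rot: [-3.138, 0.0, 1.563]
wrist_force: [0.3, 0.6, -1.9]
width: 0.0491
finger_force: 30.0
```

Request:
{"method": "drive_tool", "body": {
  "deltas": "-0.15 0.3 0 0 0 0 40; -0.3 0.6 0 0 0 0 40; -0.42 0.9 0 0 0 0 40; -0.42 1 0 0 0 0 40"
}}

```text
time: 17.1
tool_pos: [0.5374, 0.0456, 0.1169]
ee_rot: [-3.139, 0.001, 1.562]
wrist_force: [0.5, 0.0, 0.2]
width: 0.0491
finger_force: 30.0
```

Request:
{"method": "drive_tool", "body": {
  "deltas": "0 0.3 0 0 0 0 40; 0 0.6 0 0 0 0 40; 0 0.85 0 0 0 0 40; 0 0.945 0 0 0 0 40; 0 0.945 0 0 0 0 40"
}}

```text
time: 17.6
tool_pos: [0.6303, 0.0467, 0.1173]
ee_rot: [-3.139, -0.0, 1.563]
wrist_force: [-0.4, 0.2, -1.2]
width: 0.0488
finger_force: 30.0
```

Request:
{"method": "drive_tool", "body": {
  "deltas": "0 0 0 0 0 0 40; 0 0 0 0 0 0 40; 0 0 0 0 0 0 40"
}}

```text
time: 17.9
tool_pos: [0.6299, 0.0465, 0.1194]
ee_rot: [3.141, -0.0, 1.563]
wrist_force: [-0.1, 0.8, -0.6]
width: 0.049
finger_force: 30.0
```

```bash
python3 - <<'E'
from h import *
o=robot.get_obs(); s=snapshot("wrist"); T=camT(s,o)
print(o["tool_pos"],o["ee_rot"])
im=s["img"][130:370,200:440,::-1]; cv2.imwrite("pics/w5c.png",cv2.resize(im,(600,600),interpolation=cv2.INTER_CUBIC))
print(proj(s,T,house("blue",.631,.046,-.007,o["tool_pos"][2]-.019)).round(1).tolist())
print(proj(s,T,pad(0,.631,.046,-.007)).round(1).tolist())
E
```

```text
[0.6298847  0.04652331 0.11937101] [ 3.14133385e+00 -1.19035006e-04  1.56267005e+00]
[[287.2, 297.6], [278.6, 342.6], [285.1, 222.8], [275.1, 249.1], [356.0, 297.6], [366.4, 342.6], [358.5, 222.7], [370.5, 249.0], [322.9, 360.9], [323.2, 260.0]]
[[284.6, 267.2], [282.3, 190.7], [357.0, 267.1], [359.6, 190.6]]
```

View pics/w5c.png

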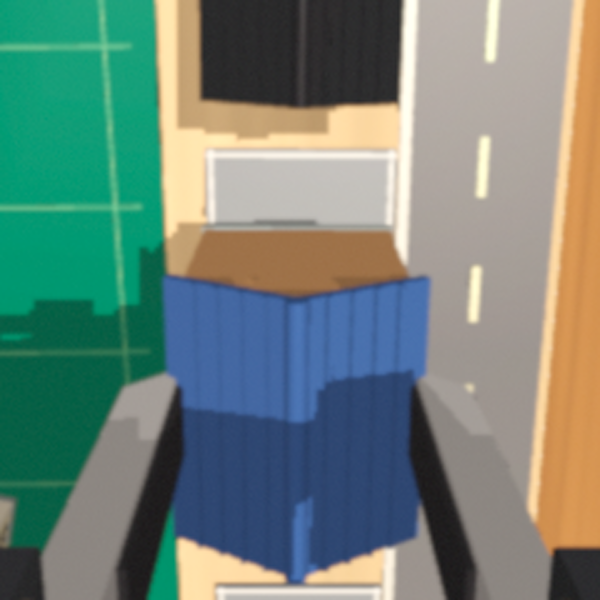

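Blue is held at (322,300). Its gable foot is about 1 mm short in x of the pad centre and level in y, so I'm lowering it with that correction.

Request:
{"method": "drive_tool", "body": {
  "deltas": "0 0.01 0.2 0 0 0 40; 0 0.01 0.4 0 0 0 40; 0 0.01 0.6 0 0 0 40; 0 0.01 0.72 0 0 0 40; 0 0.01 0.78 0 0 0 40"
}}

```text
time: 18.45
tool_pos: [0.6306, 0.0464, 0.0395]
ee_rot: [-3.139, -0.0, 1.562]
wrist_force: [0.2, -0.8, -1.8]
width: 0.049
finger_force: 30.0
```

Request:
{"method": "drive_tool", "body": {
  "deltas": "0 0 0.02 0 0 0 40; 0 0 0.04 0 0 0 40; 0 0 0.055 0 0 0 40; 0 0 0.065 0 0 0 40; 0 0 0.065 0 0 0 40"
}}

```text
time: 18.95
tool_pos: [0.6319, 0.0464, 0.0348]
ee_rot: [3.141, -0.0, 1.562]
wrist_force: [-0.2, 0.5, -1.7]
width: 0.0488
finger_force: 30.0
```

Request:
{"method": "drive_tool", "body": {
  "deltas": "0 0 0.005 0 0 0 40; 0 0 0.005 0 0 0 40; 0 0 0.005 0 0 0 40"
}}

```text
time: 19.25
tool_pos: [0.6318, 0.0464, 0.034]
ee_rot: [3.141, -0.0, 1.562]
wrist_force: [0.5, 0.3, -2.4]
width: 0.0488
finger_force: 30.0
```

Request:
{"method": "drive_tool", "body": {
  "deltas": "0 0 0.005 0 0 0 40; 0 0 0.005 0 0 0 40; 0 0 0.005 0 0 0 40"
}}

```text
time: 19.55
tool_pos: [0.6319, 0.0463, 0.034]
ee_rot: [3.141, -0.0, 1.562]
wrist_force: [-0.4, -0.9, 1.3]
width: 0.0491
finger_force: 30.0
```

Request:
{"method": "drive_tool", "body": {
  "deltas": "0 0 0 0 0 0 60; 0 0 0 0 0 0 70; 0 0 0 0 0 0 94; 0 0 0 0 0 0 94; 0 0 0 0 0 0 94"
}}

```text
time: 20.05
tool_pos: [0.6316, 0.0463, 0.0332]
ee_rot: [-3.141, -0.0, 1.562]
wrist_force: [-0.4, 0.0, -0.6]
width: 0.0852
finger_force: 0.0
```

Request:
{"method": "drive_tool", "body": {
  "deltas": "0 0 -0.2 0 0 0 94; 0 0 -0.5 0 0 0 94; 0 0 -0.9 0 0 0 94; 0 0 -1 0 0 0 94"
}}

```text
time: 20.45
tool_pos: [0.6344, 0.0464, 0.1392]
ee_rot: [3.132, -0.0, 1.562]
wrist_force: [0.4, 0.3, 1.5]
width: 0.094
finger_force: 0.0
```

Request:
{"method": "drive_tool", "body": {
  "deltas": "-0.2 -0.2 -0.4 0 0 0 94; -0.4 -0.5 -0.8 0 0 0 94; -0.7 -0.8 -1 0 0 0 94; -1 -1 -1 0 0 0 94; -1 -1 -1 0 0 0 94"
}}

```text
time: 20.95
tool_pos: [0.5294, -0.0557, 0.2348]
ee_rot: [3.139, 0.002, 1.558]
wrist_force: [-0.0, 0.7, -0.4]
width: 0.0939
finger_force: 0.0
```

Request:
{"method": "drive_tool", "body": {
  "deltas": "-0.2 -0.2 0 0 0 0 94; -0.36 -0.53 0 0 0 0 94; -0.36 -0.53 0 0 0 0 94; -0.36 -0.53 0 0 0 0 94"
}}

```text
time: 21.35
tool_pos: [0.4776, -0.088, 0.2326]
ee_rot: [-3.141, -0.001, 1.562]
wrist_force: [-0.1, 0.7, -0.1]
width: 0.0941
finger_force: 0.0
```

```bash
python3 - <<'E'
from h import *
o=robot.get_obs();print(o["tool_pos"],o["ee_rot"])
check("red",x=.479,y=-.089,z0=0)
check("blue",x=.631,y=.046)
pads("wrist",[(.630,-.0455)])
E
```

```text
[ 0.47764578 -0.08795024  0.23257723] [-3.14131602e+00 -9.76752981e-04  1.56204321e+00]
red wrist (array([ 0.4753, -0.0903, -0.2065]), np.float64(0.916))
red scene (array([ 0.4742, -0.0922, -0.2867]), np.float64(0.954))
red side (array([ 0.4799, -0.0885, -0.2003]), np.float64(0.962))
red joint (array([ 0.4778, -0.0894, -0.2057]), np.float64(0.906))
blue scene (array([ 0.6299,  0.0439, -0.0346]), np.float64(0.932))
blue side (array([ 0.6337,  0.0454, -0.0527]), np.float64(0.901))
blue joint (array([ 0.6325,  0.0463, -0.0421]), np.float64(0.899))
pad wrist (array([ 0.6282, -0.0452, -0.0065]), np.float64(0.975))
```

View pics/chk_red.png

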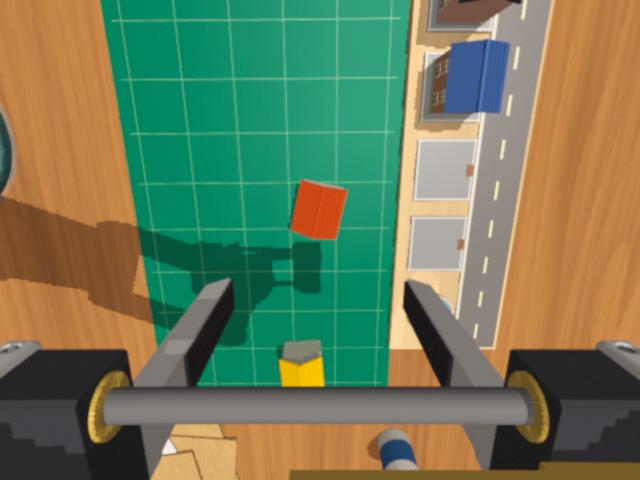

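Red is at (319,210), turned about -13°, and blue stands on its plot at (470,78). I'm grasping red.

Request:
{"method": "drive_tool", "body": {
  "deltas": "-0.015 0 0.4 0 0 0.07 94; -0.015 0 0.8 0 0 0.138 94; -0.015 0 1 0 0 0.138 94; -0.015 0 1 0 0 0.138 94"
}}

```text
time: 22.45
tool_pos: [0.4748, -0.0891, 0.1294]
ee_rot: [-3.134, -0.001, 1.346]
wrist_force: [-1.0, -0.5, 0.0]
width: 0.094
finger_force: 0.0
```

Request:
{"method": "drive_tool", "body": {
  "deltas": "0 0 0.4 0 0 0 94; 0 0 0.8 0 0 0 94; 0 0 1 0 0 0 94; 0 0 1 0 0 0 94; 0 0 1 0 0 0 94"
}}

```text
time: 22.95
tool_pos: [0.4789, -0.0903, 0.0353]
ee_rot: [3.139, 0.0, 1.346]
wrist_force: [1.5, -0.2, 0.4]
width: 0.0935
finger_force: 0.0
```

Request:
{"method": "drive_tool", "body": {
  "deltas": "0 0 0.1 0 0 0 94; 0 0 0.2 0 0 0 94; 0 0 0.26 0 0 0 94; 0 0 0.285 0 0 0 94; 0 0 0.285 0 0 0 94"
}}

```text
time: 23.45
tool_pos: [0.4771, -0.0897, 0.0043]
ee_rot: [-3.14, -0.0, 1.346]
wrist_force: [0.2, 0.4, 0.0]
width: 0.094
finger_force: 0.0
```

Request:
{"method": "drive_tool", "body": {
  "deltas": "0 0 0 0 0 0 60; 0 0 0 0 0 0 40; 0 0 0 0 0 0 40; 0 0 0 0 0 0 40; 0 0 0 0 0 0 40"
}}

```text
time: 23.95
tool_pos: [0.4776, -0.0899, 0.005]
ee_rot: [3.141, -0.0, 1.346]
wrist_force: [-0.3, 0.7, -0.3]
width: 0.0573
finger_force: 0.0
```

Request:
{"method": "drive_tool", "body": {
  "deltas": "0 0 0 0 0 0 40; 0 0 0 0 0 0 40; 0 0 0 0 0 0 40"
}}

```text
time: 24.25
tool_pos: [0.4775, -0.0898, 0.0048]
ee_rot: [-3.142, -0.0, 1.346]
wrist_force: [0.9, 0.6, 0.5]
width: 0.0403
finger_force: 0.0
```

```bash
python3 - <<'E'
from h import *
o=robot.get_obs(); print(o["tool_pos"],o["width"],o["finger_force"])
w=snapshot("wrist")["img"]; s=snapshot("scene")["img"]
a=cv2.resize(w,(400,300)); b=cv2.resize(s[180:300,270:430],(400,300),interpolation=cv2.INTER_CUBIC)
cv2.imwrite("pics/w6.png",np.hstack([a,b])[:,:,::-1])
E
```

```text
[ 0.47749373 -0.08983545  0.00484958] 0.04029470790814702 0.0
```

View pics/w6.png

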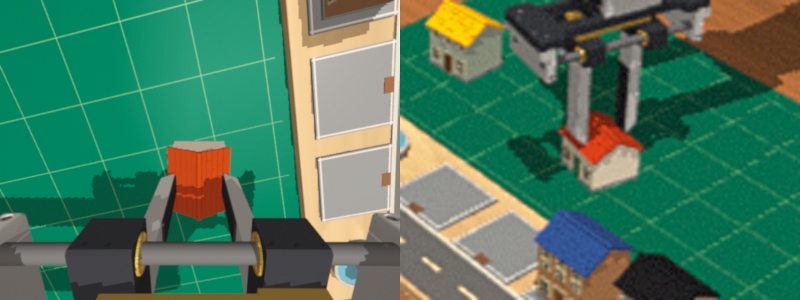

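```bash
python3 - <<'E'
from h import *
check("red",x=.477,y=-.08,z0=0)
w=snapshot("wrist"); im=w["img"][200:480,200:440,::-1]
s=snapshot("scene")["img"][180:270,290:410,::-1]
d=snapshot("side")["img"][215:305,220:340,::-1]
c=[cv2.resize(im,(257,300)),cv2.resize(s,(400,300),interpolation=2)]
top=np.hstack(c)[:, :657]; bot=cv2.resize(d,(400,300),interpolation=2); bot=np.hstack([bot,np.zeros((300,257,3),np.uint8)])
cv2.imwrite("pics/w7.png",np.vstack([top,bot]))
E
```

```text
red wrist (array([ 0.4772, -0.0894, -0.1914]), np.float64(0.862))
red scene (array([ 0.4747, -0.0933, -0.2202]), np.float64(0.87))
red side (array([ 0.4801, -0.0891, -0.2502]), np.float64(0.819))
red joint (array([ 0.4771, -0.0897, -0.1916]), np.float64(0.832))
```

View pics/w7.png

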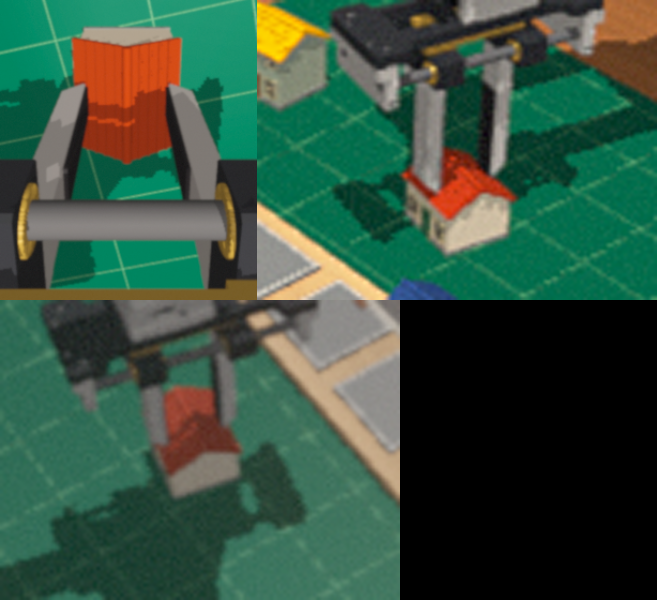

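Request:
{"method": "drive_tool", "body": {
  "deltas": "0 0 0 0 0 0 45; 0 0 0 0 0 0 50; 0 0 0 0 0 0 55; 0 0 0 0 0 0 60; 0 0 0 0 0 0 65"
}}

```text
time: 25.3
tool_pos: [0.4775, -0.0898, 0.0049]
ee_rot: [3.142, -0.0, 1.346]
wrist_force: [0.5, 0.7, -0.6]
width: 0.0643
finger_force: 0.0
```

Request:
{"method": "drive_tool", "body": {
  "deltas": "0 0 0 0 0 0 94; 0 0 0 0 0 0 94; 0 0 0 0 0 0 94; 0 0 0 0 0 0 94; 0 0 0 0 0 0 94"
}}

```text
time: 25.8
tool_pos: [0.4775, -0.0898, 0.0049]
ee_rot: [3.142, -0.0, 1.346]
wrist_force: [0.3, -0.1, -0.3]
width: 0.0938
finger_force: 0.0
```

```bash
python3 - <<'E'
from h import *
check("red",x=.477,y=-.09,z0=0)
E
```

```text
red wrist (array([ 0.4762, -0.09  , -0.2255]), np.float64(0.888))
red scene (array([ 0.4743, -0.0927, -0.2726]), np.float64(0.969))
red side (array([ 0.4798, -0.0893, -0.2451]), np.float64(0.971))
red joint (array([ 0.4769, -0.09  , -0.3212]), np.float64(0.906))
```

Request:
{"method": "drive_tool", "body": {
  "deltas": "0 0 -0.05 0 0 0 94; 0 0 -0.05 0 0 0 60; 0 0 -0.05 0 0 0 50; 0 0 -0.05 0 0 0 47; 0 0 -0.05 0 0 0 47"
}}

```text
time: 26.6
tool_pos: [0.4774, -0.0898, 0.0098]
ee_rot: [-3.141, -0.0, 1.346]
wrist_force: [-0.2, 1.4, 0.2]
width: 0.0653
finger_force: 0.0
```

Request:
{"method": "drive_tool", "body": {
  "deltas": "0 0 0 0 0 0 47; 0 0 0 0 0 0 47; 0 0 0 0 0 0 47; 0 0 0 0 0 0 47; 0 0 0 0 0 0 47"
}}

```text
time: 27.1
tool_pos: [0.4775, -0.0899, 0.0099]
ee_rot: [-3.142, -0.0, 1.346]
wrist_force: [0.5, -0.4, 0.2]
width: 0.0472
finger_force: 0.0
```

Request:
{"method": "drive_tool", "body": {
  "deltas": "0 0 0 0 0 0 44; 0 0 0 0 0 0 40; 0 0 0 0 0 0 36; 0 0 0 0 0 0 34; 0 0 0 0 0 0 34"
}}

```text
time: 27.6
tool_pos: [0.4775, -0.0899, 0.0099]
ee_rot: [3.142, -0.0, 1.346]
wrist_force: [-0.5, -0.0, -0.3]
width: 0.0339
finger_force: 0.0
```

Request:
{"method": "drive_tool", "body": {
  "deltas": "0 0 0 0 0 0 30; 0 0 0 0 0 0 26; 0 0 0 0 0 0 22; 0 0 0 0 0 0 20; 0 0 0 0 0 0 20"
}}

```text
time: 28.1
tool_pos: [0.4775, -0.0899, 0.0099]
ee_rot: [3.142, -0.0, 1.346]
wrist_force: [-0.8, -0.0, -0.7]
width: 0.02
finger_force: 0.0
```

```bash
python3 - <<'E'
from h import *
o=robot.get_obs(); print(o["width"],o["finger_force"])
check("red",x=.477,y=-.09,z0=0)
w=snapshot("wrist")["img"][200:480,200:440,::-1]
s=snapshot("scene")["img"][180:270,290:410,::-1]
cv2.imwrite("pics/w8.png",np.hstack([cv2.resize(w,(257,300)),cv2.resize(s,(400,300),interpolation=2)]))
E
```

```text
0.020000011888968106 0.0
red wrist (array([ 0.4753, -0.0883, -0.2593]), np.float64(0.703))
red scene (array([ 0.4762, -0.0915, -0.1795]), np.float64(0.886))
red side (array([ 0.4783, -0.0909, -0.2226]), np.float64(0.827))
red joint (array([ 0.4773, -0.0905, -0.2098]), np.float64(0.795))
```

View pics/w8.png

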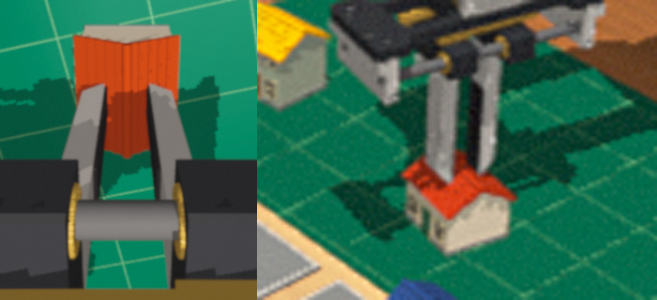

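The fingers close to 20 mm straight through the red house, with no force and no motion of the house. They seem to have no contact with it here. I'll back the fingers out and try the gable sides once.

Request:
{"method": "drive_tool", "body": {
  "deltas": "0 0 0 0 0 0 60; 0 0 0 0 0 0 94; 0 0 0 0 0 0 94; 0 0 0 0 0 0 94; 0 0 0 0 0 0 94"
}}

```text
time: 29.0
tool_pos: [0.4775, -0.0898, 0.0098]
ee_rot: [-3.142, -0.0, 1.346]
wrist_force: [-0.4, -0.2, 0.7]
width: 0.0568
finger_force: 0.0
```

Request:
{"method": "drive_tool", "body": {
  "deltas": "0 0 -0.4 0 0 0 94; 0 0 -0.7 0 0 -0.09 94; 0 0 -0.7 0 0 -0.18 94; 0 0 -0.7 0 0 -0.27 94; 0 0 -0.7 0 0 -0.36 94"
}}

```text
time: 29.5
tool_pos: [0.4777, -0.0899, 0.0803]
ee_rot: [3.141, 0.0, 1.917]
wrist_force: [-0.6, -0.1, -0.1]
width: 0.0932
finger_force: 0.0
```

Request:
{"method": "drive_tool", "body": {
  "deltas": "0 0 0 0 0 -0.09 94; 0 0 0 0 0 -0.18 94; 0 0 0 0 0 -0.27 94; 0 0 0 0 0 -0.36 94; 0 0 0 0 0 -0.45 94"
}}

```text
time: 30.0
tool_pos: [0.4775, -0.0898, 0.0798]
ee_rot: [3.142, -0.0, 2.624]
wrist_force: [0.7, -0.8, -0.4]
width: 0.0939
finger_force: 0.0
```

Request:
{"method": "drive_tool", "body": {
  "deltas": "0 0 0 0 0 -0.09 94; 0 0 0 0 0 -0.17 94; 0 0 0.3 0 0 -0.19 94; 0 0 0.6 0 0 -0.19 94; 0 0 0.75 0 0 -0.19 94"
}}

```text
time: 30.5
tool_pos: [0.4757, -0.0893, 0.0022]
ee_rot: [3.141, -0.004, 2.916]
wrist_force: [-0.1, -0.2, 0.8]
width: 0.0938
finger_force: 0.0
```

Request:
{"method": "drive_tool", "body": {
  "deltas": "0 0 0 0 0 0 70; 0 0 0 0 0 0 60; 0 0 0 0 0 0 50; 0 0 0 0 0 0 50; 0 0 0 0 0 0 50"
}}

```text
time: 31.0
tool_pos: [0.4783, -0.0901, 0.006]
ee_rot: [-3.142, 0.002, 2.916]
wrist_force: [0.0, -0.1, 0.1]
width: 0.0575
finger_force: 0.6
```

Request:
{"method": "drive_tool", "body": {
  "deltas": "0 0 0 0 0 0 50; 0 0 0 0 0 0 50; 0 0 0 0 0 0 50"
}}

```text
time: 31.3
tool_pos: [0.4783, -0.09, 0.0059]
ee_rot: [3.142, 0.002, 2.916]
wrist_force: [0.1, 0.6, 4.1]
width: 0.0551
finger_force: 30.0
```

The gable grip holds: 55.1 mm at 30 N. I'm carrying red to the plot by the fountain.

Request:
{"method": "drive_tool", "body": {
  "deltas": "0 0 -0.1 0 0 0 50; 0 0 -0.3 0 0 0 50; 0 0 -0.6 0 0 0 50; 0 0 -0.9 0 0 0 50; 0 0 -1 0 0 0 50"
}}

```text
time: 31.8
tool_pos: [0.4792, -0.0904, 0.1083]
ee_rot: [-3.141, 0.005, 2.916]
wrist_force: [1.2, -0.3, -0.3]
width: 0.0551
finger_force: 30.0
```

Request:
{"method": "drive_tool", "body": {
  "deltas": "0 0 0 0 0 -0.07 50; 0 0 0 0 0 -0.139 50; 0 0 0 0 0 -0.139 50"
}}

```text
time: 32.1
tool_pos: [0.4768, -0.0897, 0.1038]
ee_rot: [3.141, -0.002, 3.135]
wrist_force: [-0.4, -0.6, -0.4]
width: 0.0551
finger_force: 30.0
```

Request:
{"method": "drive_tool", "body": {
  "deltas": "-0.3 -0.15 0 0 0 0 50; -0.6 -0.3 0 0 0 0 50; -0.9 -0.465 0 0 0 0 50; -1 -0.465 0 0 0 0 50"
}}

```text
time: 32.5
tool_pos: [0.5784, -0.1387, 0.103]
ee_rot: [3.142, -0.002, 3.131]
wrist_force: [-0.4, 0.1, -0.4]
width: 0.0553
finger_force: 30.0
```

Request:
{"method": "drive_tool", "body": {
  "deltas": "-0.25 0 0 0 0 0 50; -0.515 0 0 0 0 0 50; -0.515 0 0 0 0 0 50; -0.515 0 0 0 0 0 50; -0.515 0 0 0 0 0 50"
}}

```text
time: 33.0
tool_pos: [0.6275, -0.137, 0.1046]
ee_rot: [3.141, -0.001, 3.134]
wrist_force: [0.4, 0.5, -0.9]
width: 0.0553
finger_force: 30.0
```

```bash
python3 - <<'E'
from h import *
o=robot.get_obs(); s=snapshot("wrist"); T=camT(s,o)
print(o["tool_pos"],o["ee_rot"],o["width"],o["finger_force"])
im=s["img"][130:370,200:440,::-1]; cv2.imwrite("pics/w9c.png",cv2.resize(im,(600,600),interpolation=cv2.INTER_CUBIC))
f=lambda a:((a-[200,130])*2.5).round(0).tolist()
print(f(proj(s,T,house("red",.6295,-.1375,-.007,o["tool_pos"][2]-.0055))))
print(f(proj(s,T,pad(0,.6295,-.1375,-.007))))
E
```

```text
[ 0.62747147 -0.13699864  0.10457605] [ 3.14116577e+00 -1.46100313e-03  3.13423750e+00] 0.055258966960528094 29.999793469905853
[[185.0, 266.0], [167.0, 307.0], [400.0, 266.0], [418.0, 307.0], [191.0, 440.0], [175.0, 506.0], [394.0, 440.0], [410.0, 506.0], [160.0, 444.0], [424.0, 444.0]]
[[187.0, 172.0], [399.0, 172.0], [193.0, 360.0], [393.0, 360.0]]
```

View pics/w9c.png

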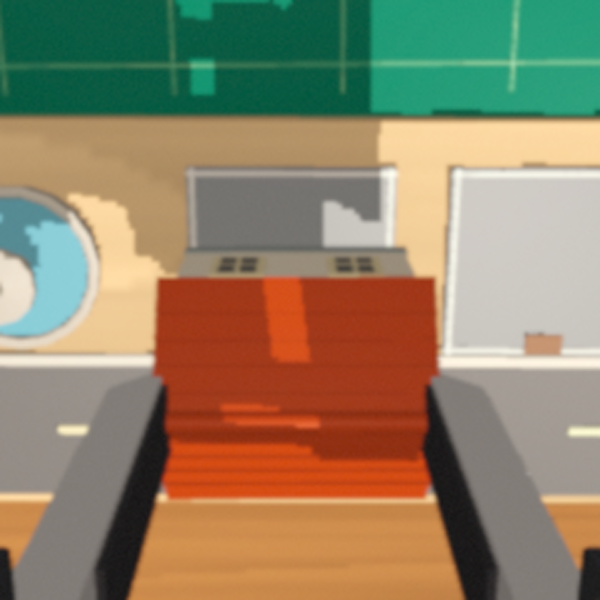

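Red is held at (296,370 in the crop), with its windowed back towards the robot and so its door to the street. It needs about +3 mm in x and -1 mm in y. Lowering.

Request:
{"method": "drive_tool", "body": {
  "deltas": "-0.033 -0.01 0.2 0 0 0 50; -0.033 -0.01 0.4 0 0 0 50; -0.033 -0.01 0.6 0 0 0 50; -0.033 -0.01 0.72 0 0 0 50; -0.033 -0.01 0.78 0 0 0 50"
}}

```text
time: 33.55
tool_pos: [0.6307, -0.1381, 0.0257]
ee_rot: [3.141, -0.002, 3.134]
wrist_force: [-0.0, 0.4, -1.1]
width: 0.0552
finger_force: 30.0
```

Request:
{"method": "drive_tool", "body": {
  "deltas": "0 0 0.02 0 0 0 50; 0 0 0.04 0 0 0 50; 0 0 0.05 0 0 0 50; 0 0 0.055 0 0 0 50; 0 0 0.055 0 0 0 50"
}}

```text
time: 34.05
tool_pos: [0.6323, -0.1385, 0.0219]
ee_rot: [-3.141, 0.001, 3.135]
wrist_force: [-0.5, 0.5, 0.0]
width: 0.0552
finger_force: 30.0
```

Request:
{"method": "drive_tool", "body": {
  "deltas": "0 0 0.005 0 0 0 50; 0 0 0.01 0 0 0 50; 0 0 0.01 0 0 0 50"
}}

```text
time: 34.35
tool_pos: [0.6322, -0.1385, 0.0209]
ee_rot: [-3.141, 0.001, 3.135]
wrist_force: [-0.9, 0.1, 1.9]
width: 0.0549
finger_force: 30.0
```

Request:
{"method": "drive_tool", "body": {
  "deltas": "0 0 0 0 0 0 60; 0 0 0 0 0 0 70; 0 0 0 0 0 0 75; 0 0 0 0 0 0 75; 0 0 0 0 0 0 75"
}}

```text
time: 34.85
tool_pos: [0.6319, -0.1384, 0.0202]
ee_rot: [3.141, -0.0, 3.135]
wrist_force: [-0.1, 0.3, -0.0]
width: 0.0748
finger_force: 0.0
```

Request:
{"method": "drive_tool", "body": {
  "deltas": "0 0 -0.2 0 0 0 75; 0 0 -0.5 0 0 0 75; 0 0 -0.9 0 0 0 75; 0 0 -1 0 0 0 75; 0 0 -1 0 0 0 75"
}}

```text
time: 35.35
tool_pos: [0.6336, -0.1389, 0.1233]
ee_rot: [-3.14, 0.005, 3.135]
wrist_force: [0.3, -0.4, -0.0]
width: 0.075
finger_force: 0.0
```

Request:
{"method": "drive_tool", "body": {
  "deltas": "0.2 -0.2 -0.4 0 0 0.09 94; 0.5 -0.5 -0.8 0 0 0.18 94; 0.8 -0.8 -1 0 0 0.27 94; 1 -1 -1 0 0 0.36 94; 1 -1 -1 0 0 0.45 94"
}}

```text
time: 35.85
tool_pos: [0.5287, -0.2407, 0.2198]
ee_rot: [-3.14, -0.0, 2.417]
wrist_force: [-0.8, -0.2, 0.3]
width: 0.0938
finger_force: 0.0
```

Request:
{"method": "drive_tool", "body": {
  "deltas": "0 0 0 0 0 0.09 94; 0 0 0 0 0 0.18 94; 0 0 0 0 0 0.27 94; 0 0 0 0 0 0.36 94; 0 0 0 0 0 0.45 94"
}}

```text
time: 36.35
tool_pos: [0.5304, -0.2373, 0.2171]
ee_rot: [-3.138, -0.003, 1.715]
wrist_force: [-0.1, -0.5, 0.2]
width: 0.0939
finger_force: 0.0
```

Request:
{"method": "drive_tool", "body": {
  "deltas": "0 0 0 0 0 0.09 94; 0 0 0 0 0 0.1 94; 0 0 0 0 0 0.1 94"
}}

```text
time: 36.65
tool_pos: [0.5307, -0.2374, 0.2183]
ee_rot: [-3.139, -0.002, 1.566]
wrist_force: [-0.0, 0.5, -0.7]
width: 0.0941
finger_force: 0.0
```

Request:
{"method": "drive_tool", "body": {
  "deltas": "-0.3 -0.3 0 0 0 0 94; -0.6 -0.6 0 0 0 0 94; -0.8 -0.77 0 0 0 0 94; -0.8 -0.77 0 0 0 0 94"
}}

```text
time: 37.05
tool_pos: [0.4516, -0.3193, 0.2196]
ee_rot: [-3.14, 0.0, 1.562]
wrist_force: [0.3, -0.1, 0.3]
width: 0.094
finger_force: 0.0
```

```bash
python3 - <<'E'
from h import *
o=robot.get_obs();print(o["tool_pos"],o["ee_rot"])
check("yellow",x=.455,y=-.319,z0=0)
check("red",x=.629,y=-.138)
E
```

```text
[ 0.45159735 -0.31926999  0.21964668] [-3.14012282e+00  3.96266953e-05  1.56151977e+00]
yellow wrist (array([ 0.4521, -0.3179,  0.011 ]), np.float64(0.9))
yellow scene (array([ 0.4515, -0.3188,  0.0936]), np.float64(0.961))
yellow side (array([ 0.4546, -0.3166,  0.1185]), np.float64(0.957))
yellow joint (array([ 0.4532, -0.3176,  0.0912]), np.float64(0.923))
red wrist (array([ 0.6309, -0.1382, -0.0007]), np.float64(0.967))
red scene (array([ 0.6292, -0.1401, -0.0648]), np.float64(0.945))
red side (array([ 0.6293, -0.1463,  0.2978]), np.float64(0.33))
red joint (array([ 0.6308, -0.1386, -0.0115]), np.float64(0.734))
```

Red reads (0.631,-0.138), centred on its plot and square. Next, yellow.

Request:
{"method": "drive_tool", "body": {
  "deltas": "0.01 0.01 0.4 0 0 -0.056 94; 0.01 0.01 0.8 0 0 -0.056 94; 0.01 0.01 1 0 0 -0.056 94; 0.01 0.01 1 0 0 -0.056 94"
}}

```text
time: 38.05
tool_pos: [0.4526, -0.3143, 0.116]
ee_rot: [-3.136, -0.006, 1.652]
wrist_force: [-0.4, -0.2, -0.3]
width: 0.0937
finger_force: 0.0
```

Request:
{"method": "drive_tool", "body": {
  "deltas": "0 0 0.4 0 0 0 94; 0 0 0.8 0 0 0 94; 0 0 1 0 0 0 94; 0 0 1.0 0 0 0 94; 0 0 1 0 0 0 94"
}}

```text
time: 38.55
tool_pos: [0.4559, -0.3171, 0.0223]
ee_rot: [3.14, 0.002, 1.652]
wrist_force: [0.2, 0.8, 0.9]
width: 0.0936
finger_force: 0.0
```

Request:
{"method": "drive_tool", "body": {
  "deltas": "0 0 0.08 0 0 0 94; 0 0 0.08 0 0 0 70; 0 0 0.08 0 0 0 60; 0 0 0.08 0 0 0 45; 0 0 0.08 0 0 0 45"
}}

```text
time: 39.05
tool_pos: [0.455, -0.3164, 0.0128]
ee_rot: [3.141, 0.0, 1.652]
wrist_force: [-0.7, -0.2, 0.1]
width: 0.0653
finger_force: 0.0
```

Request:
{"method": "drive_tool", "body": {
  "deltas": "0 0 0 0 0 0 45; 0 0 0 0 0 0 45; 0 0 0 0 0 0 45; 0 0 0 0 0 0 45; 0 0 0 0 0 0 45"
}}

```text
time: 39.55
tool_pos: [0.4547, -0.3162, 0.0123]
ee_rot: [-3.142, -0.0, 1.652]
wrist_force: [0.5, 0.0, 0.1]
width: 0.0452
finger_force: 0.0
```

The front and back walls give no contact here either, so I'm switching to the gable grip.

Request:
{"method": "drive_tool", "body": {
  "deltas": "0 0 0 0 0 0 94; 0 0 0 0 0 0 94; 0 0 0 0 0 0 94; 0 0 0 0 0 0 94; 0 0 0 0 0 0 94"
}}

```text
time: 40.05
tool_pos: [0.4548, -0.3162, 0.0124]
ee_rot: [3.142, -0.0, 1.652]
wrist_force: [-0.1, 0.4, -0.4]
width: 0.0815
finger_force: 0.0
```

Request:
{"method": "drive_tool", "body": {
  "deltas": "0 0 -0.4 0 0 0 94; 0 0 -0.85 0 0 0.09 94; 0 0 -0.85 0 0 0.18 94; 0 0 -0.85 0 0 0.27 94; 0 0 -0.85 0 0 0.36 94"
}}

```text
time: 40.55
tool_pos: [0.455, -0.3164, 0.098]
ee_rot: [3.14, 0.0, 1.081]
wrist_force: [-0.7, 0.3, 0.8]
width: 0.094
finger_force: 0.0
```

Request:
{"method": "drive_tool", "body": {
  "deltas": "0 0 0 0 0 0.09 94; 0 0 0 0 0 0.18 94; 0 0 0 0 0 0.27 94; 0 0 0 0 0 0.36 94; 0 0 0 0 0 0.45 94"
}}

```text
time: 41.05
tool_pos: [0.4547, -0.3162, 0.0973]
ee_rot: [-3.142, -0.0, 0.374]
wrist_force: [0.8, 1.0, -1.1]
width: 0.0941
finger_force: 0.0
```

Request:
{"method": "drive_tool", "body": {
  "deltas": "0 0 0 0 0 0.09 94; 0 0 0 0 0 0.19 94; 0 0 0 0 0 0.19 94; 0 0 0 0 0 0.19 94"
}}

```text
time: 41.45
tool_pos: [0.4548, -0.3162, 0.0974]
ee_rot: [-3.142, -0.0, 0.084]
wrist_force: [0.0, -0.3, -0.2]
width: 0.094
finger_force: 0.0
```

```bash
python3 - <<'E'
from h import *
o=robot.get_obs();print(o["tool_pos"],o["ee_rot"],o["width"])
check("yellow",x=.455,y=-.319,z0=0)
E
```

```text
[ 0.45477247 -0.31618627  0.09737162] [-3.14151845e+00 -7.75527881e-05  8.40025613e-02] 0.09398306738465917
yellow wrist (array([ 0.4507, -0.3164,  0.084 ]), np.float64(0.899))
yellow scene (array([ 0.4499, -0.3235,  0.0811]), np.float64(0.949))
yellow joint (array([ 0.4509, -0.3185,  0.0766]), np.float64(0.905))
```

Request:
{"method": "drive_tool", "body": {
  "deltas": "-0.02 0.01 0.2 0 0 0 94; -0.02 0.01 0.5 0 0 0 94; -0.02 0.01 0.8 0 0 0 94; -0.02 0.01 0.86 0 0 0 94; -0.02 0.01 0.86 0 0 0 94"
}}

```text
time: 42.25
tool_pos: [0.4521, -0.3166, 0.0102]
ee_rot: [-3.139, 0.002, 0.081]
wrist_force: [0.2, 0.4, -0.0]
width: 0.0939
finger_force: 0.0
```

Request:
{"method": "drive_tool", "body": {
  "deltas": "0 0 0 0 0 0 70; 0 0 0 0 0 0 60; 0 0 0 0 0 0 50; 0 0 0 0 0 0 50; 0 0 0 0 0 0 50"
}}

```text
time: 42.75
tool_pos: [0.4531, -0.3175, 0.0119]
ee_rot: [3.141, -0.001, 0.081]
wrist_force: [0.5, -0.0, 0.9]
width: 0.0573
finger_force: 0.3
```

Request:
{"method": "drive_tool", "body": {
  "deltas": "0 0 0 0 0 0 50; 0 0 0 0 0 0 50; 0 0 0 0 0 0 50"
}}

```text
time: 43.05
tool_pos: [0.4531, -0.3174, 0.0119]
ee_rot: [3.141, -0.001, 0.081]
wrist_force: [-0.4, 1.0, 4.0]
width: 0.0557
finger_force: 30.0
```

Request:
{"method": "drive_tool", "body": {
  "deltas": "0 0 -0.1 0 0 0 50; 0 0 -0.3 0 0 0 50; 0 0 -0.6 0 0 0 50; 0 0 -0.9 0 0 0 50; 0 0 -1 0 0 0 50"
}}

```text
time: 43.55
tool_pos: [0.4544, -0.3188, 0.1153]
ee_rot: [3.137, -0.004, 0.081]
wrist_force: [0.4, 0.7, -0.8]
width: 0.0555
finger_force: 30.0
```

Request:
{"method": "drive_tool", "body": {
  "deltas": "0 0 0 0 0 0.056 50; 0 0 0 0 0 0.056 50"
}}

```text
time: 43.75
tool_pos: [0.4526, -0.3173, 0.1109]
ee_rot: [-3.141, 0.0, -0.007]
wrist_force: [-0.4, -0.1, -1.1]
width: 0.0559
finger_force: 30.0
```

Request:
{"method": "drive_tool", "body": {
  "deltas": "0 -0.3 0 0 0 0 50; 0 -0.6 0 0 0 0 50; 0 -0.9 0 0 0 0 50; 0 -1 0 0 0 0 50"
}}

```text
time: 44.15
tool_pos: [0.4527, -0.2147, 0.11]
ee_rot: [-3.139, 0.002, -0.003]
wrist_force: [0.5, -0.2, -0.3]
width: 0.0556
finger_force: 30.0
```

Request:
{"method": "drive_tool", "body": {
  "deltas": "0.1 -0.3 0 0 0 0 50; 0.3 -0.6 0 0 0 0 50; 0.6 -0.9 0 0 0 0 50; 0.8 -1 0 0 0 0 50; 0.8 -1 0 0 0 0 50"
}}

```text
time: 44.65
tool_pos: [0.5355, -0.1167, 0.11]
ee_rot: [-3.141, 0.001, -0.003]
wrist_force: [-0.5, -0.8, -1.2]
width: 0.0555
finger_force: 30.0
```

Request:
{"method": "drive_tool", "body": {
  "deltas": "0.3 -0.3 0 0 0 0 50; 0.6 -0.6 0 0 0 0 50; 0.9 -0.73 0 0 0 0 50; 0.94 -0.73 0 0 0 0 50; 0.94 -0.73 0 0 0 0 50"
}}

```text
time: 45.15
tool_pos: [0.6281, -0.0466, 0.11]
ee_rot: [3.141, 0.003, -0.007]
wrist_force: [-0.5, -0.1, -0.5]
width: 0.0558
finger_force: 30.0
```

```bash
cat > m.py <<'E'
from h import *
o=robot.get_obs(); s=snapshot("wrist"); T=camT(s,o); z=o["tool_pos"][2]
print(o["tool_pos"],o["ee_rot"],o["width"],o["finger_force"])
for d in finder.masks_of("wrist","house_yellow_mid")[:1]:
    m=d["region"]; ys,xs=np.nonzero(m); print("mask rows",ys.min(),ys.max(),"cols",xs.min(),xs.max(),d["confidence"])
print("pred house",proj(s,T,house("yellow",.629,-.0455,-.007,z-.0115)).round(1).tolist())
print("pred pad",proj(s,T,pad(0,.629,-.0455,-.007)).round(1).tolist())
# brightness profile down columns through the visible pad edge, house foot and roof edge
g=cv2.cvtColor(s["img"],cv2.COLOR_RGB2HSV)
for c in (300,320,340): print(c,[tuple(int(v) for v in g[r,c]) for r in range(170,262,2)])
for r in (200,206): print(r,[(c,int(g[r,c,2]),int(g[r,c,1])) for c in list(range(272,296,2))+list(range(346,372,2))])
E
python3 m.py
```

```text
[ 0.62810869 -0.04663766  0.10999697] [ 3.14095351e+00  2.78846555e-03 -6.67009635e-03] 0.05577483723821943 29.98743180418387
mask rows 226 335 cols 260 377 0.56
pred house [[356.6, 294.3], [364.9, 329.1], [276.9, 294.3], [267.9, 329.1], [359.0, 225.3], [368.5, 246.7], [274.3, 225.3], [264.1, 246.6], [371.0, 303.5], [261.4, 303.4]]
pred pad [[356.5, 265.2], [277.6, 265.2], [359.1, 190.7], [274.9, 190.6]]
300 [(16, 25, 152), (14, 25, 153), (13, 23, 152), (14, 22, 151), (15, 24, 151), (16, 25, 151), (13, 24, 150), (16, 32, 175), (19, 29, 236), (19, 31, 240), (17, 57, 212), (18, 22, 212), (19, 19, 213), (19, 12, 177), (15, 12, 177), (17, 10, 176), (23, 12, 175), (20, 13, 176), (19, 12, 176), (21, 10, 174), (17, 13, 176), (17, 13, 175), (19, 12, 175), (21, 10, 174), (19, 12, 174), (19, 12, 174), (19, 12, 173), (19, 12, 172), (25, 11, 141), (35, 19, 150), (22, 65, 148), (23, 66, 147), (24, 59, 142), (27, 48, 148), (33, 40, 133), (34, 37, 118), (22, 84, 133), (25, 255, 240), (24, 255, 249), (24, 255, 249), (25, 255, 249), (25, 255, 249), (25, 255, 249), (25, 255, 249), (25, 255, 245), (25,
[... 1532 characters left out ...]
7, 12), (286, 176, 12), (288, 177, 13), (290, 176, 10), (292, 176, 12), (294, 177, 12), (346, 174, 12), (348, 174, 12), (350, 174, 13), (352, 172, 12), (354, 180, 14), (356, 227, 22), (358, 197, 38), (360, 226, 96), (362, 231, 98), (364, 231, 97), (366, 231, 98), (368, 230, 98), (370, 231, 98)]
206 [(272, 230, 99), (274, 228, 95), (276, 210, 45), (278, 228, 21), (280, 185, 14), (282, 176, 12), (284, 176, 13), (286, 175, 12), (288, 176, 12), (290, 176, 13), (292, 176, 12), (294, 175, 12), (346, 173, 12), (348, 173, 12), (350, 172, 12), (352, 172, 10), (354, 183, 14), (356, 229, 22), (358, 200, 48), (360, 225, 97), (362, 228, 98), (364, 228, 98), (366, 228, 97), (368, 228, 98), (370, 228, 98)]
```

The edge profile shows the brown door at column 320 on the street side. The house foot is at row 227, about 1 mm short of the pad centre in x. I'm lowering with that correction.

Request:
{"method": "drive_tool", "body": {
  "deltas": "0.012 -0.008 0.2 0 0 0 50; 0.012 -0.008 0.4 0 0 0 50; 0.012 -0.008 0.6 0 0 0 50; 0.012 -0.008 0.72 0 0 0 50; 0.012 -0.008 0.77 0 0 0 50"
}}

```text
time: 45.75
tool_pos: [0.6282, -0.0455, 0.033]
ee_rot: [-3.141, 0.003, -0.008]
wrist_force: [-0.9, 0.3, -1.2]
width: 0.0556
finger_force: 30.0
```

Request:
{"method": "drive_tool", "body": {
  "deltas": "0 0 0.02 0 0 0 50; 0 0 0.04 0 0 0 50; 0 0 0.05 0 0 0 50; 0 0 0.06 0 0 0 50; 0 0 0.06 0 0 0 50"
}}

```text
time: 46.25
tool_pos: [0.6302, -0.0447, 0.0287]
ee_rot: [3.142, -0.001, -0.007]
wrist_force: [-0.8, 0.4, -0.9]
width: 0.0557
finger_force: 30.0
```

Request:
{"method": "drive_tool", "body": {
  "deltas": "0 0 0.005 0 0 0 50; 0 0 0.01 0 0 0 50; 0 0 0.01 0 0 0 50"
}}

```text
time: 46.55
tool_pos: [0.6299, -0.0447, 0.0273]
ee_rot: [-3.142, 0.0, -0.007]
wrist_force: [-0.3, -0.2, -1.6]
width: 0.0559
finger_force: 30.0
```

Request:
{"method": "drive_tool", "body": {
  "deltas": "0 0 0.005 0 0 0 50; 0 0 0.005 0 0 0 50; 0 0 0.005 0 0 0 50"
}}

```text
time: 46.85
tool_pos: [0.6299, -0.0448, 0.0269]
ee_rot: [-3.142, -0.0, -0.007]
wrist_force: [0.2, 0.0, -1.2]
width: 0.0555
finger_force: 30.0
```

Request:
{"method": "drive_tool", "body": {
  "deltas": "0 0 0.003 0 0 0 50; 0 0 0.003 0 0 0 50; 0 0 0.003 0 0 0 50"
}}

```text
time: 47.15
tool_pos: [0.63, -0.0447, 0.0269]
ee_rot: [-3.142, -0.0, -0.007]
wrist_force: [-0.9, 1.0, 1.3]
width: 0.0556
finger_force: 30.0
```

Request:
{"method": "drive_tool", "body": {
  "deltas": "0 0 0 0 0 0 60; 0 0 0 0 0 0 70; 0 0 0 0 0 0 72; 0 0 0 0 0 0 72; 0 0 0 0 0 0 72"
}}

```text
time: 47.65
tool_pos: [0.6299, -0.0447, 0.0265]
ee_rot: [-3.141, -0.0, -0.007]
wrist_force: [-0.1, -0.9, 0.9]
width: 0.0722
finger_force: 0.0
```

Request:
{"method": "drive_tool", "body": {
  "deltas": "0 0 -0.2 0 0 0 72; 0 0 -0.5 0 0 0 72; 0 0 -0.9 0 0 0 72; 0 0 -1 0 0 0 72; 0 0 -1 0 0 0 72"
}}

```text
time: 48.15
tool_pos: [0.6316, -0.045, 0.1294]
ee_rot: [3.141, -0.006, -0.007]
wrist_force: [0.7, 0.1, 0.5]
width: 0.0718
finger_force: 0.0
```

Request:
{"method": "drive_tool", "body": {
  "deltas": "-0.2 0 -0.4 0 0 0 72; -0.5 0 -0.8 0 0 0 72; -0.5 0 -1 0 0 0 72; -0.5 0 -1 0 0 0 72; -0.5 0 -1 0 0 0 72"
}}

```text
time: 48.65
tool_pos: [0.5794, -0.0443, 0.224]
ee_rot: [-3.141, 0.003, -0.007]
wrist_force: [-0.3, 0.5, -0.1]
width: 0.0721
finger_force: 0.0
```

```bash
python3 - <<'E'
from h import *
o=robot.get_obs();print(o["time"],o["tool_pos"],o["ee_rot"])
for k,y in [("red",-.138),("yellow",-.046),("blue",.046),("black",.138)]: check(k,x=.63,y=y)
s=snapshot("side");print([(np.round(onz(s,s["T"],d["xy"],.0655),3),round(d["confidence"],2)) for d in finder.landmark_of("side","glue_mid")])
E
```

```text
48.65 [ 0.57938107 -0.04434865  0.22401858] [-3.14092344  0.00320545 -0.00685686]
red wrist (array([ 0.6301, -0.1408,  0.0417]), np.float64(0.904))
red scene (array([ 0.6286, -0.1436,  0.0117]), np.float64(0.917))
red side (array([ 0.6335, -0.1385, -0.0309]), np.float64(0.976))
red joint (array([ 0.6315, -0.14  , -0.0138]), np.float64(0.894))
yellow wrist (array([ 0.6295, -0.047 , -0.0059]), np.float64(0.874))
yellow scene (array([ 0.6282, -0.0492, -0.0436]), np.float64(0.911))
yellow side (array([ 0.633 , -0.0436,  0.0143]), np.float64(0.948))
yellow joint (array([ 0.63 , -0.047, -0.034]), np.float64(0.893))
blue wrist (array([ 0.6305,  0.0506, -0.0541]), np.float64(0.887))
blue scene (array([ 0.6297,  0.0439, -0.0188]), np.float64(0.926))
blue side (array([ 0.6351,  0.0502, -0.0573]), np.float64(0.939))
blue joint (array([ 0.6316,  0.0462, -0.0111]), np.float64(0.886))
black wrist (array([ 0.6299,  0.1407, -0.1125]), np.float64(0.934))
black scene (array([ 0.629 ,  0.1351, -0.0174]), np.float64(0.939))
black side (array([ 0.6347,  0.1409, -0.0531]), np.float64(0.885))
black joint (array([ 0.6313,  0.1391, -0.1046]), np.float64(0.884))
[(array([ 0.597, -0.472,  0.066]), 0.79), (array([0.606, 0.201, 0.066]), 0.2)]
```

```bash
python3 -c "
from bench import robot
print(robot.close_job())"
```

```text
the job is handed in; nothing more can be done
None
```

The job is handed in: red, yellow, blue and black stand in that order from the fountain to the church. By the camera fits each is square and within about 2–3 mm of its plot centre, and the glue bottle is where it was. The fingers passed through the front and back walls of red and yellow without contact, so I lifted those two by their gable sides; I placed red and yellow with their doors to the street by the camera, but did not separately check the doors of blue and black after placing.

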